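Lock the pigment mill's cover with the slotted key

ROBOT

A 6-joint arm with a two-finger parallel gripper is mounted at the origin on the work surface. World frame = base frame: x ahead of the robot, y to its left, z up, the work surface at z = 0. Lengths are in m, angles in degrees, forces in N, time in s.
With the tool pointing down it reaches from about 0.35 to 0.725 m from the base axis. Payload 6 kg.
Tool frame: the origin (TCP) lies on the centre line of the jaws, within the pads' length; the fingertips stand 17 mm ahead of it and the grasp point (between the pads) lies 2 mm behind it; z points along the fingers, y is the line along which they close (so a half turn about z gives the same grasp; the last joint's range is limited). The gripper opens to 85 mm and grips with 20 to 120 N. Pads are 22 mm wide; open, the fingers measure 114 mm over their backs; the gripper's body (76 mm by 85 mm) begins 54 mm behind the grasp point. The pads swing forward as they close: fully open they stand 13 mm farther back than shut.
Start: joints at [84.379, 2.303, 4.859, 0, -92.561, -19.12], TCP at [0.251, 0.545, 0.248] pointing down, gripper open.
Joint ranges: [-146.85, 146.85], [-73.84, 115.35], [-62.03, 85.46], [-188.31, 113.3], [-161.28, -10.13], [-171.36, 171.36]. Speed limits (degrees/s): [147.25, 147.25, 172.46, 180, 180, 180].

INTERFACE

Orientations are given as a 3x3 rotation matrix whose columns are the frame's x, y, z axes.
In Python, from bench import arm, imaging, job gives the robot as it stands.
- The arm moves only by the tool apply_moves, never from a script. Its argument "targets" is a list of rows, each an object of numbers: "tx", "ty", "tz": the shift along the world's x, y, z in units of 0.075 m (1.0 is 0.075 m); "rx", "ry", "rz": the turn, a rotation vector about the world's x, y, z in units of 0.1 rad (1.0 is 0.1 rad). In form: [{"tx": .., "ty": .., "tz": .., "rx": .., "ry": .., "rz": ..}, ...]. A call has 1 to 5 rows; each row shifts and turns the commanded pose from where the row before left it; what a row does not reach is not made up. A row lasts 1/12 s, in which the tool goes at most 41.7 mm and 7.16 degrees, less where a joint would pass 70% of its speed; a pose out of reach is approached as far as the arm can. A call with a number of a shift or a turn outside -1 to 1 is refused whole. A call with a gripper value outside its range is refused whole. "jaw" is the opening, from 0 (shut) to 1 (fully open), set as the call begins (left out, the last holds). The fingers move at their own pace and stop on an object; "squeeze" is the grip in N (left out, the last holds). Time passes only in rows, so rows that do not move let the fingers close. It gives the time, the measured TCP pose, the force, the opening and the grip force at its end, in the units of the state.
- arm.state(): the state, without advancing time (a new reading comes with each control period).
- imaging.camera(name): name is "side" or "top"; returns the picture (384x512x3 uint8, red, green, blue); there is no depth.
- imaging.calibration(name): a dict with "camera_matrix" (3x3 intrinsics, pixels), "cam_to_world" (4x4, takes a point from camera to world coordinates). Camera axes: x right, y down, z forward; pixel columns grow to the right and rows downward; lengths in m; the calibration is good to about 2 mm. A picture is of the moment at which its call begins. calibration takes no time and is no camera call.
- job.job_done(): hands the job in; it is judged then, once.
The state is a dict: "time": time; "joint_positions": joint angles; "dq": joint speeds; "joint_torque": joint torques, N m; "ee_pos": TCP position; "ee_rot": TCP orientation; "ft_force": force on the tool from outside, world axes, zero at the start; "wrist_torque": the same for the moment, N m; "opening": finger opening in m; "gripper_force": force on a finger pad.
Only numpy, scipy, OpenCV 4.12 (cv2) and the standard library are available. Lean on these libraries where they do the work, as an engineer would, in place of code of your own. Each camera call takes 0.05 s, during which the arm holds its last target. There are 200 camera calls.

TASK

Lock the access cover of the pigment mill: take the key from its wooden rest, put its blade into the slot of the cam lock and turn the cam clockwise (seen from above) until it is fully home and snug against its stop, at about 0.3 N m, without forcing the lock or leaning on the mill. Then stand the key back upright in its rest, fully down, let go, and leave the other things on the table alone.

Things in the scene. Friction and masses are not known exactly. Their poses are not given: they have to be found in the camera images.
- mill: Pigment mill, fixed: grey box 180 (x) x 140 (y) mm, cover top 85 mm above the table; origin centre of underside, z up. 35 mm towards +x from centre a round collar (outside 42, inside 30 mm, top 99 mm above table) surrounds the cam lock; two low dark ribs beside it, along the mill's x, show the locked direction. Steel hopper 68 mm wide, top 125 mm above table, 50 mm towards -x.
- slot (a point): Centre of the slot on the top face of the round brass cam (27 mm across, 99 mm above the table); x along the slot, z up. Slot 18 long (x), 5 wide (y), 8 mm deep, ends closed. The cam is sprung: it gives down up to 4 mm (3 N at first, 9 N at the bottom), comes back up, and need not be pressed to turn. Turning friction about 0.12 N m; it stays where left.
- cam (a joint): Turn of the cam, rad, clockwise from above. 0: slot along the mill's y axis, unlocked (starts at 0 to 0.3). 1.571: slot along the mill's x axis, in line with the ribs: locked, a hard stop. Blade play in the slot, about 0.15 rad either way, makes the cam lag behind the key. At the stop the moment climbs above the running 0.12 N m: 0.3 N m is snug, over 0.45 is forcing it.
- rest: The key's rest, fixed to the table: a wooden block 64 x 64 x 52 mm high with one upright round hole of 19 mm diameter right through its middle; origin at the centre of the underside, z up.
- key: Flat-bladed key, 92 mm, 0.11 kg, blade down in the rest, its collar on the block's top, tip 7 mm above the table. Origin at the blade tip's middle, z up. From the tip: blade 14 (x) x 3 (y) mm, to 10 mm; shank 9 mm round, to 45; collar 26 mm round, 45 to 50; flat black handle 32 (x) x 12 (y) mm, 50 to 92: grip across its thickness (y). Blade same either way round.
- jar: Bystander: closed pigment jar 68 mm diameter, 105 mm tall; origin at the centre of the underside.
- bowl: Bystander: white bowl 96 mm diameter, 30 mm tall; origin at the centre of the underside.
- jar_lid: Bystander: black upturned jar lid 72 mm diameter, 18 mm tall; origin at the centre of the underside.

How it is judged:
By the outcome, as a careful person would: the job done as asked, in the order asked, and still so for the second after the job is handed in, with the robot touching nothing.
It also fails if it takes over 72 s, if anything falls off the work surface, if the arm or the gripper's body presses on something with over 40 N, if the wrist force passes 120 N, or if a joint passes its speed limit or range.

## Working session

There is one attempt and no reset: what is moved stays moved. The work goes in short steps, Python scripts to look and compute and a tool call to move; the robot and the scene stay as the last step left them, time stands still between calls to the robot, and variables do not carry over. Pictures are saved under pics/ and viewed, at most 10 in all, crops included, and the job is handed in when it is done.

Besides the shell and the picture viewer there is one more tool, called after "Request:" as name(argument=value, ...) on one line, values as JSON. apply_moves: Moves the arm, as the interface text tells. Its arguments: {"type":"object","properties":{"targets":{"type":"array"},"jaw":{"type":"number"},"squeeze":{"type":"number"}},"required":["targets"]}

```bash
mkdir -p pics; python3 - <<'E'
from bench import arm, imaging, job
import cv2,numpy as np
for n in("top","side"):
    im=imaging.camera(n); cv2.imwrite(f"pics/{n}0.png",cv2.resize(im[:,:,::-1],(800,600),interpolation=cv2.INTER_CUBIC)); np.save(f"{n}0.npy",im)
    c=imaging.calibration(n); print(n,np.array(c["camera_matrix"]).round(1).tolist(),np.array(c["cam_to_world"]).round(4).tolist())
s=arm.state(); print(s)
E
```

```text
top [[438.5, 0.0, 252.5], [0.0, 438.5, 193.4], [0.0, 0.0, 1.0]] [[0.0278, -0.982, 0.1868, 0.3931], [-0.9996, -0.0275, 0.004, 0.005], [0.0012, -0.1869, -0.9824, 1.4375], [0.0, 0.0, 0.0, 1.0]]
side [[459.8, 0.0, 251.0], [0.0, 459.8, 194.0], [0.0, 0.0, 1.0]] [[-0.999, -0.0059, 0.0449, 0.5778], [-0.0409, 0.5411, -0.84, 1.0599], [-0.0194, -0.8409, -0.5408, 0.7947], [0.0, 0.0, 0.0, 1.0]]
{'time': 0.1, 'joint_positions': array([ 8.43795946e+01,  2.33434057e+00,  4.80776538e+00, -2.44962319e-02,
       -9.25599753e+01, -1.91189455e+01]), 'dq': array([ 0.00553659, -0.01180723,  0.09425733,  0.10711709,  0.02002848,
       -0.00486293]), 'joint_torque': array([-6.18157457e-03, -3.69348550e+01,  3.48281944e+01,  6.95198402e+00,
       -4.59930656e-03, -1.86893786e-06]), 'ee_pos': array([0.25091426, 0.54472475, 0.24738084]), 'ee_rot': array([[ 9.08228853e-01, -4.18473442e-01, -5.73003484e-04],
       [-4.18473824e-01, -9.08227682e-01, -1.46150197e-03],
       [ 9.11821316e-05,  1.56716521e-03, -9.99998768e-01]]), 'ft_force': array([-0.15764443,  0.69409549,  0.45392841]), 'wrist_torque': array([0.0341295 , 0.03712953, 0.06212883]), 'gripper_force': 0.0, 'opening': 0.08549553400595503}
```

View pics/top0.png

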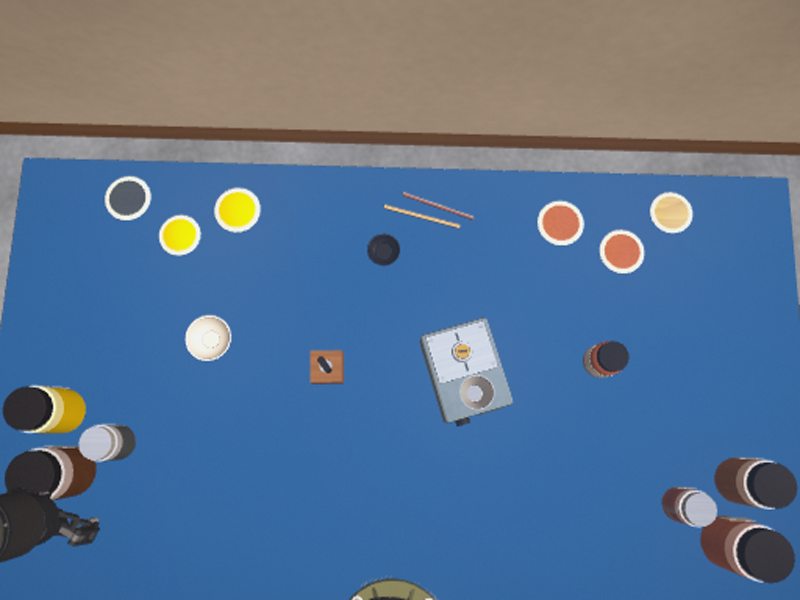

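View pics/side0.png

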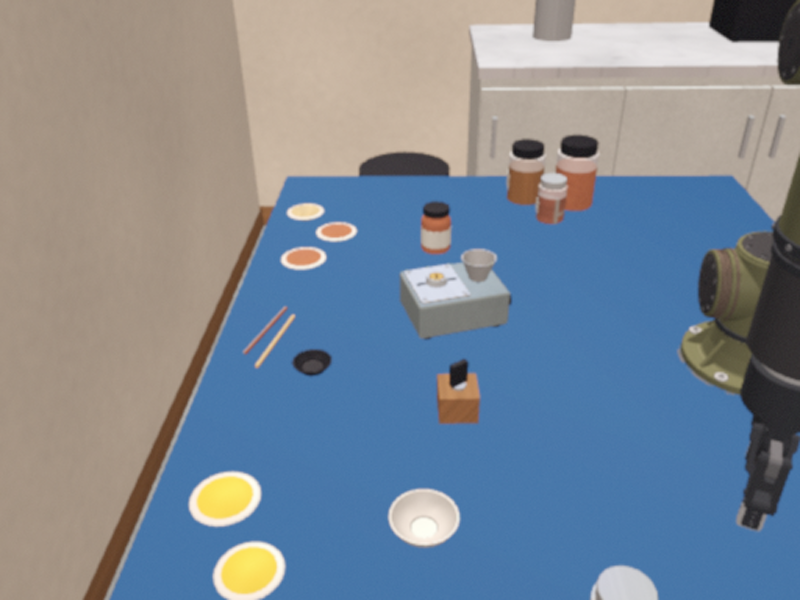

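The top view shows the rest at about (326,366), the cam at (461,351) and the bowl at (208,338). In the side view the rest is at (458,398) and the cam at (436,280). I'll enlarge the rest and the mill from both views into one picture.

```bash
python3 - <<'E'
import cv2,numpy as np
t=np.load("top0.npy")[:,:,::-1];s=np.load("side0.npy")[:,:,::-1]
def c(im,x,y,w,h,W,H): return cv2.resize(im[y:y+h,x:x+w],(W,H),interpolation=cv2.INTER_CUBIC)
# rest top: 40x30 px at x190,y218 scale10 ; mill top 72x54... 
a=c(t,190,220,40,30,400,300); b=c(t,260,195,80,80,400,400)[:300]
b=c(t,264,200,80,60,400,300); d=c(s,270,225,48,36,400,300); e=c(s,250,155,80,60,400,300)
cv2.imwrite("pics/m1.png",np.vstack([np.hstack([a,b]),np.hstack([d,e])]))
E
```

```text
(no output)
```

View pics/m1.png

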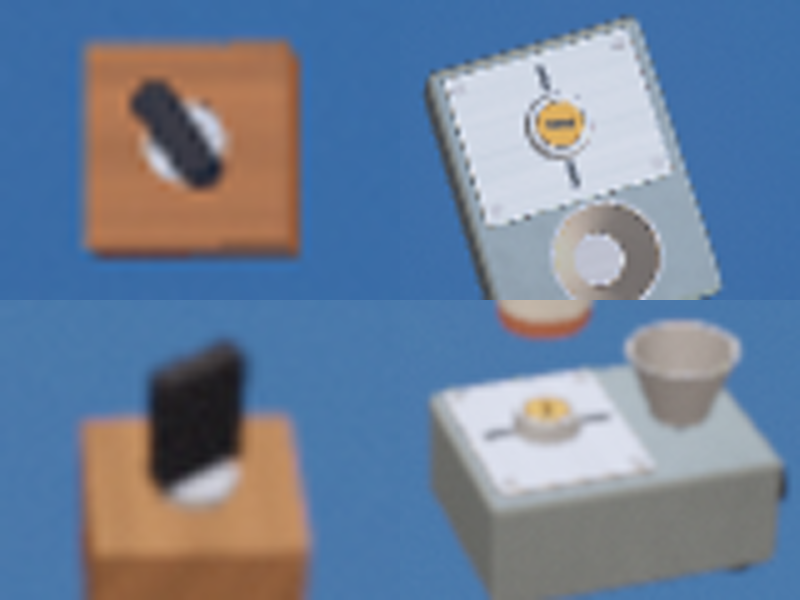

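The crops show the key's handle from about (150,90) to (207,180), and the cam centre at (560,124) with the slot nearly along the image's x. The ribs run from (541,66) to (576,187). In the side crops the cam is at (547,408).

```bash
cat >h.py <<'E'
import numpy as np
from bench import arm,imaging
def ray(n,u,v,z):
    c=imaging.calibration(n);K=np.array(c["camera_matrix"]);T=np.array(c["cam_to_world"])
    d=T[:3,:3]@np.linalg.solve(K,[u,v,1]);o=T[:3,3]
    return (o+d*(z-o[2])/d[2])
def proj(n,p):
    c=imaging.calibration(n);K=np.array(c["camera_matrix"]);T=np.array(c["cam_to_world"])
    q=K@(T[:3,:3].T@(np.array(p)-T[:3,3]));return q[:2]/q[2]
E
python3 - <<'E'
from h import *
def P(n,x,y,z,ox,oy,s,cx=0,cy=0): 
    r=ray(n,ox+(x-cx+.5)/s-.5,oy+(y-cy+.5)/s-.5,z);return r[:2]
R=lambda x,y,z:P("top",x,y,z,190,220,10)
M=lambda x,y,z:P("top",x,y,z,264,200,5,400,0)
RS=lambda x,y,z:P("side",x,y,z,270,225,400/48,0,300)
MS=lambda x,y,z:P("side",x,y,z,250,155,5,400,300)
ang=lambda a,b:np.degrees(np.arctan2(*(b-a)[::-1]))
pr=lambda k,*v:print(k,*[np.round(x,4) for x in v])
c=[R(*q,.052) for q in((87,43),(289,43),(291,247),(86,247))]
pr("rest top",np.mean(c,0),[np.linalg.norm(c[i]-c[i-1]) for i in range(4)],ang(c[0],c[1]),ang(c[3],c[0]))
a,b=R(150,90,.099),R(207,180,.099);pr("key top",(a+b)/2,np.linalg.norm(a-b),ang(a,b))
pr("keycollar",R(186,143,.057))
c=[RS(*q,.052) for q in((80,418),(293,418),(308,555),(92,557))]
pr("rest side",np.mean(c,0),[np.linalg.norm(c[i]-c[i-1]) for i in range(4)],ang(c[0],c[1]),ang(c[3],c[0]))
a,b=RS(155,372,.099),RS(238,346,.099);pr("key side",(a+b)/2,ang(a,b))
pr("cam top",M(560,124,.099),"side",MS(547,408,.099))
a,b=M(541,66,.0865),M(576,187,.0865);pr("ribs",(a+b)/2,np.linalg.norm(a-b),ang(b,a))
a,b=M(545,124,.099),M(576,124,.099);pr("slot",ang(a,b))
a,b=MS(484,436,.0865),MS(608,415,.0865);pr("ribs side",(a+b)/2,ang(b,a))
a,b,c=M(432,73,.085),M(633,18,.085),M(720,290,.085);pr("box",np.linalg.norm(a-b),np.linalg.norm(c-b),ang(a,b),ang(c,b),a,b,c)
E
```

```text
rest top [0.5221 0.1465] [0.0645 0.0641 0.0645 0.0645] -88.4007 2.6365
key top [0.5206 0.1449] 0.0328 -145.3014
keycollar [0.5221 0.1468]
rest side [0.5238 0.1517] [0.0661 0.066  0.0651 0.0639] -179.0582 -87.5244
key side [0.5241 0.1502] -152.47Traceback (most recent call last):
  File "<stdin>", line 17, in <module>
  File "<stdin>", line 9, in <lambda>
    return _wrapfunc(a, 'round', decimals=decimals, out=out)
    return _wrapit(obj, method, *args, **kwds)
    result = getattr(arr, method)(*args, **kwds)
numpy._core._exceptions._UFuncNoLoopError: ufunc 'multiply' did not contain a loop with signature matching types (dtype('<U4'), dtype('float64')) -> None
```

```bash
python3 - <<'E'
from h import *
def P(n,x,y,z,ox,oy,s,cx=0,cy=0): 
    r=ray(n,ox+(x-cx+.5)/s-.5,oy+(y-cy+.5)/s-.5,z);return r[:2]
M=lambda x,y,z:P("top",x,y,z,264,200,5,400,0)
MS=lambda x,y,z:P("side",x,y,z,250,155,5,400,300)
ang=lambda a,b:np.degrees(np.arctan2(*(b-a)[::-1]))
pr=lambda k,*v:print(k,*[np.round(x,4) for x in v])
pr("cam top",M(560,124,.099),MS(547,408,.099))
a,b=M(541,66,.0865),M(576,187,.0865);pr("ribs",(a+b)/2,np.linalg.norm(a-b),ang(b,a))
a,b=M(545,124,.099),M(576,124,.099);pr("slot",ang(a,b))
a,b=MS(484,436,.0865),MS(608,415,.0865);pr("ribs side",(a+b)/2,ang(b,a))
a,b,c=M(432,73,.085),M(633,18,.085),M(720,290,.085);pr("box",np.linalg.norm(a-b),np.linalg.norm(c-b),ang(a,b),ang(c,b),a,b,c)
# pixel-intensity fits: black handle top & slot in top view
import cv2
t=np.load("top0.npy").astype(float).sum(2)
ys,xs=np.mgrid[220:250,190:230];w=np.clip(200-t[220:250,190:230],0,None)
print("dark",(xs*w).sum()/w.sum(),(ys*w).sum()/w.sum(),w.max())
print(t[222:229,292:301].astype(int))
s=arm.state();R=s["ee_rot"];print("tool y ang",np.degrees(np.arctan2(R[1,1],R[0,1])),"x ang",np.degrees(np.arctan2(R[1,0],R[0,0])))
E
```

```text
cam top [ 0.5546 -0.1242] [ 0.5563 -0.1193]
ribs [ 0.5547 -0.1244] 0.0779 16.6933
slot -88.4008
ribs side [ 0.5565 -0.12  ] 18.6242
box 0.1307 0.1754 -72.9987 17.8185 [ 0.5859 -0.0456] [ 0.6242 -0.1705] [ 0.4571 -0.2242]
dark 207.85842985842987 233.64221364221365 67.0
[[503 494 494 493 495 492 488 533 483]
 [493 488 486 484 481 483 431 490 447]
 [488 357 346 304 310 310 289 492 446]
 [499 420 380 376 413 413 414 493 546]
 [491 495 495 494 490 494 494 485 620]
 [430 481 493 495 491 493 490 424 654]
 [550 380 514 492 489 494 480 583 653]]
tool y ang -114.73827936280941 x ang -24.738271175377676
```

Request:
apply_moves(targets=[{"tx":0.18,"ty":-0.265,"rz":-1},{"tx":0.18,"ty":-0.265,"rz":-1},{"tx":0.18,"ty":-0.265,"rz":-1},{"tx":0.18,"ty":-0.265,"rz":-1},{"tx":0.18,"ty":-0.265,"rz":-1}], jaw=0.7, squeeze=40)

```text
invalid input
```

Request:
apply_moves(targets=[{"tx":0.18,"ty":-0.265,"tz":0.0,"rx":0.0,"ry":0.0,"rz":-1.0},{"tx":0.18,"ty":-0.265,"tz":0.0,"rx":0.0,"ry":0.0,"rz":-1.0},{"tx":0.18,"ty":-0.265,"tz":0.0,"rx":0.0,"ry":0.0,"rz":-1.0},{"tx":0.18,"ty":-0.265,"tz":0.0,"rx":0.0,"ry":0.0,"rz":-1.0},{"tx":0.18,"ty":-0.265,"tz":0.0,"rx":0.0,"ry":0.0,"rz":-1.0}], jaw=0.7, squeeze=40)

```text
time: 0.52
ee_pos: [0.3189, 0.4445, 0.2478]
ee_rot: [[0.593, -0.805, -0.0], [-0.805, -0.593, -0.001], [0.0, 0.001, -1.0]]
ft_force: [-0.4, 0.1, 0.0]
opening: 0.0597
gripper_force: 0.0
```

Request:
apply_moves(targets=[{"tx":0.18,"ty":-0.265,"tz":0.0,"rx":0.0,"ry":0.0,"rz":-1.0},{"tx":0.18,"ty":-0.265,"tz":0.0,"rx":0.0,"ry":0.0,"rz":-1.0},{"tx":0.18,"ty":-0.265,"tz":0.0,"rx":0.0,"ry":0.0,"rz":-1.0},{"tx":0.18,"ty":-0.265,"tz":0.0,"rx":0.0,"ry":0.0,"rz":-1.0},{"tx":0.18,"ty":-0.265,"tz":0.0,"rx":0.0,"ry":0.0,"rz":-1.0}])

```text
time: 0.93
ee_pos: [0.3864, 0.345, 0.2479]
ee_rot: [[0.134, -0.991, -0.001], [-0.991, -0.134, -0.0], [0.0, 0.001, -1.0]]
ft_force: [0.9, 0.2, 0.1]
opening: 0.0598
gripper_force: 0.0
```

Request:
apply_moves(targets=[{"tx":0.18,"ty":-0.265,"tz":0.0,"rx":0.0,"ry":0.0,"rz":-1.0},{"tx":0.18,"ty":-0.265,"tz":0.0,"rx":0.0,"ry":0.0,"rz":-1.0},{"tx":0.18,"ty":-0.265,"tz":0.0,"rx":0.0,"ry":0.0,"rz":-1.0},{"tx":0.18,"ty":-0.265,"tz":0.0,"rx":0.0,"ry":0.0,"rz":-1.0},{"tx":0.18,"ty":-0.265,"tz":0.0,"rx":0.0,"ry":0.0,"rz":-1.0}])

```text
time: 1.35
ee_pos: [0.4539, 0.2457, 0.2479]
ee_rot: [[-0.358, -0.934, -0.001], [-0.934, 0.358, -0.0], [0.0, 0.0, -1.0]]
ft_force: [0.2, -0.3, -0.2]
opening: 0.0599
gripper_force: 0.0
```

Request:
apply_moves(targets=[{"tx":0.18,"ty":-0.265,"tz":0.0,"rx":0.0,"ry":0.0,"rz":-1.0},{"tx":0.18,"ty":-0.265,"tz":0.0,"rx":0.0,"ry":0.0,"rz":-1.0},{"tx":0.18,"ty":-0.265,"tz":0.0,"rx":0.0,"ry":0.0,"rz":-1.0},{"tx":0.18,"ty":-0.265,"tz":0.0,"rx":0.0,"ry":0.0,"rz":-1.0},{"tx":0.18,"ty":-0.265,"tz":0.0,"rx":0.0,"ry":0.0,"rz":-1.0}])

```text
time: 1.77
ee_pos: [0.5214, 0.1463, 0.2478]
ee_rot: [[-0.762, -0.648, -0.001], [-0.648, 0.762, -0.0], [0.001, 0.0, -1.0]]
ft_force: [0.8, -0.8, 0.0]
opening: 0.0598
gripper_force: 0.0
```

Request:
apply_moves(targets=[{"tx":0.0,"ty":0.0,"tz":-0.3,"rx":0.0,"ry":0.0,"rz":-0.6},{"tx":0.0,"ty":0.0,"tz":-0.3,"rx":0.0,"ry":0.0,"rz":-0.5},{"tx":0.0,"ty":0.0,"tz":-0.3,"rx":0.0,"ry":0.0,"rz":0.0},{"tx":0.0,"ty":0.0,"tz":-0.2,"rx":0.0,"ry":0.0,"rz":0.0},{"tx":0.0,"ty":0.0,"tz":0.0,"rx":0.0,"ry":0.0,"rz":0.0}])

```text
time: 2.18
ee_pos: [0.5192, 0.1467, 0.1612]
ee_rot: [[-0.826, -0.564, -0.007], [-0.564, 0.826, -0.003], [0.007, 0.002, -1.0]]
ft_force: [-0.2, 0.2, -0.6]
opening: 0.0601
gripper_force: 0.0
```

```bash
python3 - <<'E'
from h import *
import cv2
s=arm.state();R=s["ee_rot"];print(s["time"],s["ee_pos"],np.degrees(np.arctan2(R[1,0],R[0,0])),s["joint_positions"],s["ft_force"],s["wrist_torque"])
t=imaging.camera("top")[:,:,::-1];d=imaging.camera("side")[:,:,::-1]
def c(im,x,y,w,h,W,H): return cv2.resize(im[y:y+h,x:x+w],(W,H),interpolation=cv2.INTER_CUBIC)
cv2.imwrite("pics/a1.png",np.hstack([c(t,180,190,60,90,400,600),c(d,262,185,60,90,400,600)]))
E
```

```text
2.1833 [0.5192393  0.14666956 0.1611699 ] -145.6563655114278 [ 37.05638011  -6.17566851 -12.4360417   -0.11426811 -84.13757254
 -92.70101247] [-0.22167694  0.19711943 -0.59323235] [-0.04550744  0.04580806 -0.02062256]
```

View pics/a1.png

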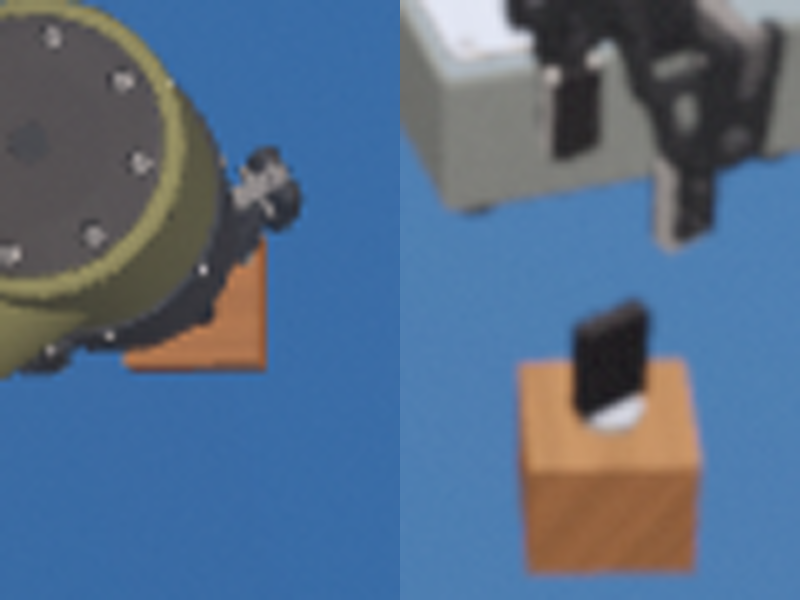

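The side view shows the open fingertips at about (575,155) and (685,245), straddling above the key, whose handle top runs from (578,325) to (645,303). The arm hides the key in the top view. I'll compare this with the projections to get the camera bias.

```bash
python3 - <<'E'
from h import *
s=arm.state();p=s["ee_pos"];R=s["ee_rot"]
f=lambda x,y:((x-400+.5)/6.667+261.5,(y+.5)/6.667+184.5)
print("tip px",f(576,152),f(685,243))
for o in(-1,1):
  for back in (.010,.013,.017):
    for dx in (-.011,.011):
      q=p+R@np.array([dx,o*.030,back]);print(o,back,dx,proj("side",q).round(1))
# key handle top corners
print("key px",f(576,325),f(647,303))
for c in([.5221,.1468],[.5230,.150],[.5241,.1502]):
  for a in(-145.5,-149):
    e=np.array([np.cos(np.radians(a)),np.sin(np.radians(a)),0])*.016
    print(c,a,[proj("side",np.array([*c,.099])+k*e).round(1) for k in(1,-1)])
E
```

```text
tip px (287.9736763161842, 207.37385630718464) (304.32285885705716, 221.02317384130794)
-1 0.01 -0.011 [284.2 207.7]
-1 0.01 0.011 [291.4 204.9]
-1 0.013 -0.011 [284.1 208.7]
-1 0.013 0.011 [291.4 205.9]
-1 0.017 -0.011 [284.1 210. ]
-1 0.017 0.011 [291.4 207.2]
1 0.01 -0.011 [299.  219.7]
1 0.01 0.011 [306.4 216.7]
1 0.013 -0.011 [298.9 220.7]
1 0.013 0.011 [306.4 217.7]
1 0.017 -0.011 [298.9 222.1]
1 0.017 0.011 [306.3 219.1]
key px (287.9736763161842, 233.3225588720564) (298.62314384280785, 230.02272386380682)
[0.5221, 0.1468] -145.5 [array([299.1, 228.6]), array([288.7, 233. ])]
[0.5221, 0.1468] -149 [array([299.3, 228.8]), array([288.5, 232.8])]
[0.523, 0.15] -145.5 [array([298.8, 229.4]), array([288.4, 233.8])]
[0.523, 0.15] -149 [array([299. , 229.6]), array([288.1, 233.6])]
[0.5241, 0.1502] -145.5 [array([298.3, 229.5]), array([287.9, 233.8])]
[0.5241, 0.1502] -149 [array([298.6, 229.7]), array([287.7, 233.6])]
```

Request:
apply_moves(targets=[{"tx":0.03,"ty":0.02,"tz":-0.2,"rx":0.0,"ry":0.0,"rz":-0.2},{"tx":0.0,"ty":0.0,"tz":-0.2,"rx":0.0,"ry":0.0,"rz":0.0},{"tx":0.0,"ty":0.0,"tz":-0.1,"rx":0.0,"ry":0.0,"rz":0.0},{"tx":0.0,"ty":0.0,"tz":0.0,"rx":0.0,"ry":0.0,"rz":0.0},{"tx":0.0,"ty":0.0,"tz":0.0,"rx":0.0,"ry":0.0,"rz":0.0}])

```text
time: 2.7
ee_pos: [0.5237, 0.149, 0.1294]
ee_rot: [[-0.836, -0.548, 0.001], [-0.548, 0.836, 0.0], [-0.001, -0.0, -1.0]]
ft_force: [0.0, 1.0, -0.1]
opening: 0.0596
gripper_force: 0.0
```

Request:
apply_moves(targets=[{"tx":0.0,"ty":-0.01,"tz":-0.2,"rx":0.0,"ry":0.0,"rz":0.0},{"tx":0.0,"ty":0.0,"tz":-0.2,"rx":0.0,"ry":0.0,"rz":0.0},{"tx":0.0,"ty":0.0,"tz":-0.17,"rx":0.0,"ry":0.0,"rz":0.0},{"tx":0.0,"ty":0.0,"tz":-0.08,"rx":0.0,"ry":0.0,"rz":0.0},{"tx":0.0,"ty":0.0,"tz":0.0,"rx":0.0,"ry":0.0,"rz":0.0}])

```text
time: 3.12
ee_pos: [0.5229, 0.1479, 0.0785]
ee_rot: [[-0.837, -0.548, -0.002], [-0.548, 0.837, -0.001], [0.002, 0.0, -1.0]]
ft_force: [-0.1, 0.9, -0.1]
opening: 0.0597
gripper_force: 0.0
```

Request:
apply_moves(targets=[{"tx":0.0,"ty":0.0,"tz":0.0,"rx":0.0,"ry":0.0,"rz":0.0},{"tx":0.0,"ty":0.0,"tz":0.0,"rx":0.0,"ry":0.0,"rz":0.0},{"tx":0.0,"ty":0.0,"tz":0.0,"rx":0.0,"ry":0.0,"rz":0.0},{"tx":0.0,"ty":0.0,"tz":0.0,"rx":0.0,"ry":0.0,"rz":0.0},{"tx":0.0,"ty":0.0,"tz":0.0,"rx":0.0,"ry":0.0,"rz":0.0}], jaw=0.0, squeeze=60)

```text
time: 3.53
ee_pos: [0.5238, 0.1484, 0.0805]
ee_rot: [[-0.836, -0.548, 0.001], [-0.548, 0.836, 0.001], [-0.001, -0.0, -1.0]]
ft_force: [-0.6, 0.8, 2.2]
opening: 0.0114
gripper_force: 58.8
```

```bash
python3 - <<'E'
from h import *
import cv2
s=arm.state();R=s["ee_rot"];print(s["time"],s["ee_pos"],np.degrees(np.arctan2(R[1,0],R[0,0])),s["ft_force"],s["wrist_torque"],s["opening"],s["gripper_force"])
E
```

```text
3.5333 [0.52378735 0.14837951 0.08047091] -146.7718433394831 [-0.57901781  0.76955759  2.19339398] [ 0.13868727  0.17182864 -0.02689332] 0.01135223485821766 58.761091232299805
```

Request:
apply_moves(targets=[{"tx":0.0,"ty":0.0,"tz":0.15,"rx":0.0,"ry":0.0,"rz":0.0},{"tx":0.0,"ty":0.0,"tz":0.35,"rx":0.0,"ry":0.0,"rz":0.0},{"tx":0.0,"ty":0.0,"tz":0.4,"rx":0.0,"ry":0.0,"rz":0.0},{"tx":0.0,"ty":0.0,"tz":0.4,"rx":0.0,"ry":0.0,"rz":0.0},{"tx":0.0,"ty":0.0,"tz":0.3,"rx":0.0,"ry":0.0,"rz":0.0}])

```text
time: 3.95
ee_pos: [0.5236, 0.1481, 0.2031]
ee_rot: [[-0.837, -0.548, 0.002], [-0.548, 0.837, 0.001], [-0.002, -0.001, -1.0]]
ft_force: [0.2, -0.3, -1.3]
opening: 0.0107
gripper_force: 58.5
```

Request:
apply_moves(targets=[{"tx":0.0,"ty":0.0,"tz":0.0,"rx":0.0,"ry":0.0,"rz":0.4},{"tx":0.04,"ty":-0.3,"tz":0.0,"rx":0.0,"ry":0.0,"rz":0.8},{"tx":0.04,"ty":-0.35,"tz":0.0,"rx":0.0,"ry":0.0,"rz":1.0},{"tx":0.04,"ty":-0.35,"tz":0.0,"rx":0.0,"ry":0.0,"rz":1.0},{"tx":0.04,"ty":-0.35,"tz":0.0,"rx":0.0,"ry":0.0,"rz":1.0}])

```text
time: 4.37
ee_pos: [0.5351, 0.046, 0.2002]
ee_rot: [[-0.536, -0.844, -0.0], [-0.844, 0.536, 0.0], [-0.0, 0.0, -1.0]]
ft_force: [0.2, -0.9, -1.8]
opening: 0.0112
gripper_force: 58.6
```

Request:
apply_moves(targets=[{"tx":0.05,"ty":-0.45,"tz":0.0,"rx":0.0,"ry":0.0,"rz":1.0},{"tx":0.05,"ty":-0.45,"tz":0.0,"rx":0.0,"ry":0.0,"rz":1.0},{"tx":0.05,"ty":-0.45,"tz":0.0,"rx":0.0,"ry":0.0,"rz":1.0},{"tx":0.05,"ty":-0.45,"tz":0.0,"rx":0.0,"ry":0.0,"rz":1.0},{"tx":0.05,"ty":-0.45,"tz":0.0,"rx":0.0,"ry":0.0,"rz":1.0}])

```text
time: 4.78
ee_pos: [0.5538, -0.1235, 0.2002]
ee_rot: [[-0.066, -0.998, 0.0], [-0.998, 0.066, 0.0], [-0.0, -0.0, -1.0]]
ft_force: [0.4, 0.9, -1.4]
opening: 0.0113
gripper_force: 58.6
```

Request:
apply_moves(targets=[{"tx":0.0,"ty":0.0,"tz":0.0,"rx":0.0,"ry":0.0,"rz":1.0},{"tx":0.0,"ty":0.0,"tz":0.0,"rx":0.0,"ry":0.0,"rz":0.0},{"tx":0.0,"ty":0.0,"tz":0.0,"rx":0.0,"ry":0.0,"rz":0.0},{"tx":0.0,"ty":0.0,"tz":0.0,"rx":0.0,"ry":0.0,"rz":0.0},{"tx":0.0,"ty":0.0,"tz":0.0,"rx":0.0,"ry":0.0,"rz":0.0}])

```text
time: 5.2
ee_pos: [0.5541, -0.1209, 0.1998]
ee_rot: [[0.029, -1.0, 0.0], [-1.0, -0.029, 0.0], [-0.0, -0.0, -1.0]]
ft_force: [0.1, 0.5, -1.4]
opening: 0.0113
gripper_force: 58.7
```

```bash
cat >look.py <<'E'
from h import *
import cv2,sys
s=arm.state();R=s["ee_rot"];print(s["time"],s["ee_pos"],"yaw",np.degrees(np.arctan2(R[1,0],R[0,0])),R[:,2],"F",s["ft_force"],"M",s["wrist_torque"],s["opening"],s["gripper_force"])
if len(sys.argv)>1:
    d=imaging.camera("side")[:,:,::-1];np.save(sys.argv[1]+".npy",d)
    x,y=int(sys.argv[2]),int(sys.argv[3])
    cv2.imwrite(f"pics/{sys.argv[1]}.png",cv2.resize(d[y:y+60,x:x+80],(800,600),interpolation=cv2.INTER_CUBIC))
    print("tip pred",proj("side",s["ee_pos"]+R@np.array([0,0,.0735])))
E
python3 look.py b1 245 135
```

```text
5.2 [ 0.55411634 -0.12085236  0.1997615 ] yaw -88.36547305730498 [ 1.15651159e-04  1.52513734e-04 -9.99999982e-01] F [ 0.08768464  0.54273108 -1.40454387] M [-0.03299893  0.02241662 -0.02297003] 0.011340062744081227 58.703264594078064
tip pred [279.87311598 167.94376828]
```

View pics/b1.png

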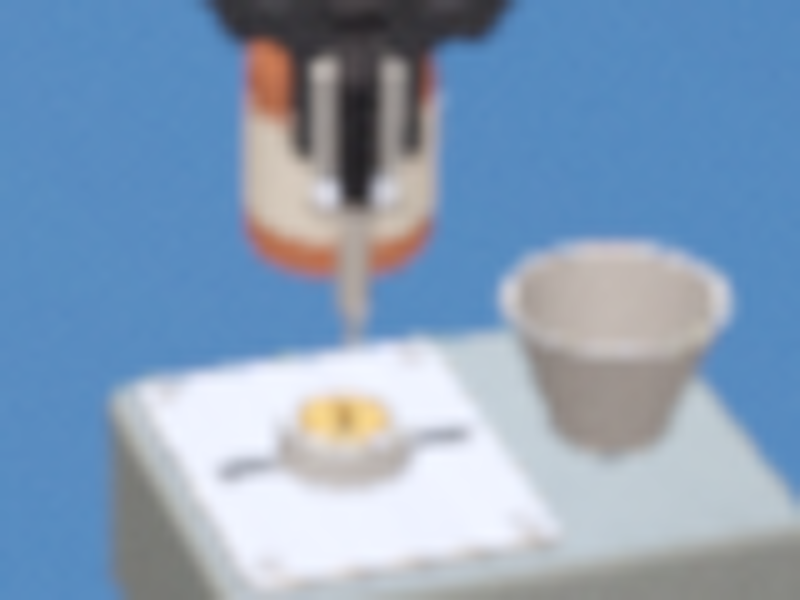

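The side view shows the blade tip at crop (352,343), pixel (279.7,169.2), and the cam at (345,418), pixel (279,176.4). I'll refine the columns by centroid.

```bash
python3 - <<'E'
from h import *
d=np.load("b1.npy").astype(int)  # BGR
print("tip B-channel");print(d[156:172,274:286].sum(2))
b=np.load("side0.npy")[:,:,::-1].astype(int)
print("cam R-B");print((d[173:185,271:289,2]-d[173:185,271:289,0]))
print("cam sum");print(d[173:182,271:289].sum(2))
E
```

```text
tip B-channel
[[605 588 559 541 511 462 432 430 479 535 546 550]
 [598 601 588 569 547 516 498 494 526 569 569 546]
 [542 563 577 572 542 510 504 495 513 531 515 470]
 [432 468 493 493 483 491 501 472 446 436 405 379]
 [383 395 396 398 430 477 497 459 402 380 375 387]
 [392 389 385 390 422 473 497 456 401 389 395 413]
 [426 424 421 420 441 479 498 460 427 424 414 417]
 [424 421 419 424 448 484 499 460 424 421 421 424]
 [422 423 422 423 451 483 500 463 420 420 422 422]
 [423 424 421 423 446 481 508 483 436 418 420 420]
 [424 422 418 423 437 464 496 483 432 421 420 418]
 [422 421 423 424 428 450 471 459 424 420 421 425]
 [424 420 424 424 427 461 476 466 454 459 461 476]
 [441 439 450 462 477 519 560 573 593 630 628 617]
 [552 560 583 627 649 665 686 693 703 722 707 677]
 [682 684 696 719 730 735 739 740 739 737 728 709]]
cam R-B
[[-14 -14 -14 -15 -16 -14 -13  -9  -6  -8 -13 -14 -14 -14 -15 -15 -14 -14]
 [-14 -14 -14 -14  -4  11  20  26  29  27  16   3  -8 -15 -15 -15 -15 -15]
 [-15 -15 -14  -6  33  72  86  90  89  89  79  58  16 -10 -15 -15 -15 -16]
 [-16 -14 -11   6  71 100 104 103 10
[... 623 characters left out ...]
16 -16 -16 -15]]
cam sum
[[741 741 741 739 737 734 726 720 720 725 733 740 741 740 739 739 740 741]
 [740 742 741 731 708 695 681 656 656 669 682 692 717 736 739 739 739 739]
 [739 739 737 701 644 626 610 564 538 582 610 623 667 713 736 739 738 738]
 [738 722 715 672 596 601 596 541 475 546 598 606 624 684 729 737 737 735]
 [737 694 668 649 590 596 604 556 493 550 602 602 609 659 693 697 692 681]
 [737 674 602 605 609 640 634 587 570 591 614 637 637 625 622 610 575 551]
 [730 659 548 567 603 639 639 621 625 623 605 615 616 573 567 591 618 640]
 [665 617 544 550 566 591 607 605 612 603 574 555 552 536 555 647 716 735]
 [565 589 574 562 567 576 573 573 571 564 554 547 543 541 598 692 738 742]]
```

```bash
python3 - <<'E'
from h import *
for u,v in((278.87,176.5),(278.87,176.2),(279.1,176.5)): print(ray("side",u,v,.099))
s=arm.state();R=s["ee_rot"]
for h in(.0735,.065,.05): print(proj("side",s["ee_pos"]+R@np.array([0,0,h])))
for e in(-.007,.007): print(proj("side",s["ee_pos"]+R@np.array([e,0,.0735])))
E
```

```text
[ 0.55673824 -0.11752466  0.099     ]
[ 0.55672082 -0.11927511  0.099     ]
[ 0.55605688 -0.11753023  0.099     ]
[279.86740015 167.94409347]
[279.9101204  165.41641004]
[279.9862242  160.91347997]
[279.965157   169.12334304]
[279.77049075 166.77506675]
```

Request:
apply_moves(targets=[{"tx":0.03,"ty":0.02,"tz":-0.15,"rx":0.0,"ry":0.0,"rz":0.0},{"tx":0.0,"ty":0.0,"tz":-0.13,"rx":0.0,"ry":0.0,"rz":0.0},{"tx":0.0,"ty":0.0,"tz":0.0,"rx":0.0,"ry":0.0,"rz":0.0},{"tx":0.0,"ty":0.0,"tz":0.0,"rx":0.0,"ry":0.0,"rz":0.0},{"tx":0.0,"ty":0.0,"tz":0.0,"rx":0.0,"ry":0.0,"rz":0.0}])

```text
time: 5.67
ee_pos: [0.5563, -0.1203, 0.1783]
ee_rot: [[0.029, -1.0, -0.001], [-1.0, -0.029, -0.0], [0.0, 0.001, -1.0]]
ft_force: [0.7, 1.4, -0.6]
opening: 0.0112
gripper_force: 58.7
```

```bash
python3 look.py b2 258 150; python3 - <<'E'
import cv2,numpy as np
d=np.load("b2.npy")
cv2.imwrite("pics/b3.png",cv2.resize(d[155:191,258:306],(800,600),interpolation=cv2.INTER_CUBIC))
E
```

```text
5.6667 [ 0.55625234 -0.12033671  0.17834086] yaw -88.33511991369807 [-5.68717554e-04 -4.37245687e-04 -9.99999743e-01] F [ 0.72979354  1.38476379 -0.62333629] M [-0.02885325 -0.00579484  0.00573371] 0.011233254209913756 58.70461106300354
tip pred [279.0650844  174.31561277]
```

View pics/b3.png

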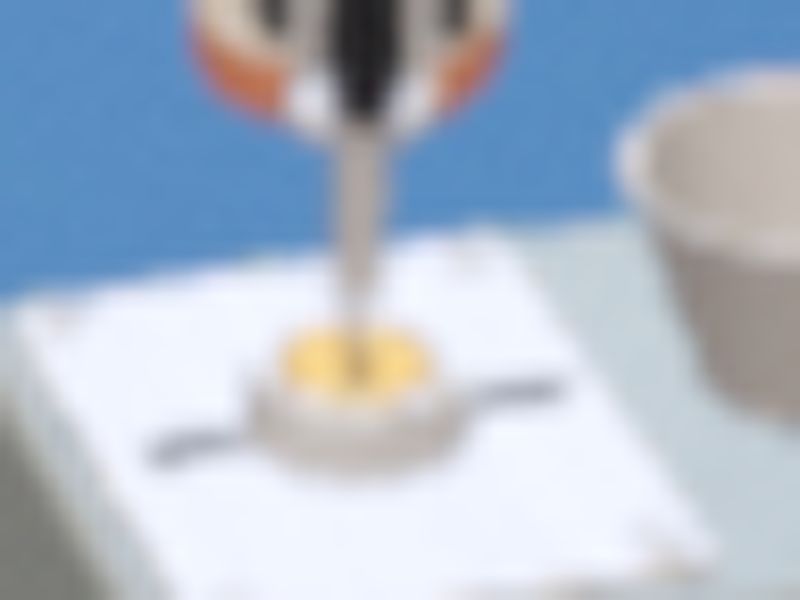

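The blade is laterally in line with the slot, both at crop column 357, with the tip about 6 mm above the cam. I'll descend gently.

Request:
apply_moves(targets=[{"tx":0.0,"ty":0.01,"tz":-0.03,"rx":0.0,"ry":0.0,"rz":0.0},{"tx":0.0,"ty":0.0,"tz":-0.03,"rx":0.0,"ry":0.0,"rz":0.0},{"tx":0.0,"ty":0.0,"tz":-0.03,"rx":0.0,"ry":0.0,"rz":0.0},{"tx":0.0,"ty":0.0,"tz":0.0,"rx":0.0,"ry":0.0,"rz":0.0},{"tx":0.0,"ty":0.0,"tz":0.0,"rx":0.0,"ry":0.0,"rz":0.0}])

```text
time: 6.13
ee_pos: [0.5564, -0.1197, 0.1721]
ee_rot: [[0.029, -1.0, 0.0], [-1.0, -0.029, -0.0], [0.0, -0.0, -1.0]]
ft_force: [0.8, 0.2, -0.5]
opening: 0.0115
gripper_force: 59.0
```

Request:
apply_moves(targets=[{"tx":0.0,"ty":0.0,"tz":-0.02,"rx":0.0,"ry":0.0,"rz":0.0},{"tx":0.0,"ty":0.0,"tz":-0.02,"rx":0.0,"ry":0.0,"rz":0.0},{"tx":0.0,"ty":0.0,"tz":0.0,"rx":0.0,"ry":0.0,"rz":0.0},{"tx":0.0,"ty":0.0,"tz":0.0,"rx":0.0,"ry":0.0,"rz":0.0},{"tx":0.0,"ty":0.0,"tz":0.0,"rx":0.0,"ry":0.0,"rz":0.0}])

```text
time: 6.55
ee_pos: [0.5565, -0.1197, 0.1694]
ee_rot: [[0.029, -1.0, 0.001], [-1.0, -0.029, -0.0], [0.0, -0.001, -1.0]]
ft_force: [0.0, 0.4, 3.8]
opening: 0.0113
gripper_force: 59.5
```

```bash
python3 look.py
```

```text
6.55 [ 0.5565239  -0.11968448  0.16935917] yaw -88.33719759627093 [ 8.23209289e-04 -2.72856694e-04 -9.99999624e-01] F [0.01569345 0.44825351 3.80710901] M [0.11921319 0.27263107 0.00657882] 0.01130177585541853 59.54500615596771
```

```bash
python3 look.py b4 258 150; python3 - <<'E'
import numpy as np
for n in("b2","b4"):
    d=np.load(f"{n}.npy").astype(int); print(n);print(d[163:181,273:286].sum(2))
E
```

```text
6.55 [ 0.5565239  -0.11968448  0.16935917] yaw -88.33719759627093 [ 8.23209289e-04 -2.72856694e-04 -9.99999624e-01] F [0.01569345 0.44825351 3.80710901] M [0.11921319 0.27263107 0.00657882] 0.01130177585541853 59.54500615596771
tip pred [278.90034155 177.03670268]
b2
[[427 429 442 477 489 470 457 444 455 468 445 428 424]
 [421 428 430 433 442 475 492 479 450 433 425 427 423]
 [428 425 421 426 439 475 503 481 454 430 425 425 427]
 [428 429 427 426 434 476 504 491 459 431 427 425 428]
 [423 425 427 426 438 479 506 490 457 428 426 424 426]
 [428 425 428 425 439 479 503 486 456 454 466 470 483]
 [439 444 444 455 460 487 509 512 543 591 635 631 619]
 [530 559 563 585 578 537 516 562 651 704 726 712 683]
 [676 687 691 696 666 580 529 592 695 739 741 731 714]
 [739 740 738 735 698 613 573 635 713 745 744 741 739]
 [744 743 741 737 711 638 609 670 720 742 745 743 743]
 [745 736 714 700 677 620 590 650 681 694 722 741 743]
 [741 706 652 630 612 564 544 594 614 628 674 717 741]
 [718 675 600 605 604 550 502 560 604 609 628 690 735]
 [672 652 596 602 609 561 500 556 603 605 615 665 698]
 [605 6
[... 452 characters left out ...]
28 444 488 506 480 452 455 466 470 486]
 [437 445 446 450 464 492 509 510 542 595 637 634 622]
 [532 559 568 587 581 540 519 557 647 706 726 713 683]
 [679 687 692 697 657 564 524 582 692 740 743 735 716]
 [741 740 739 734 671 558 519 583 694 743 745 743 741]
 [746 745 743 734 666 552 518 569 683 740 745 745 743]
 [745 736 711 679 619 540 530 559 632 686 721 743 743]
 [741 703 641 610 575 550 544 570 597 620 664 717 741]
 [720 674 594 601 596 562 542 583 606 608 621 686 735]
 [678 663 619 617 613 571 528 572 613 621 632 669 699]
 [609 627 647 666 653 612 568 594 645 669 666 641 632]
 [554 577 621 653 662 641 629 631 637 639 628 583 575]
 [547 557 575 599 613 616 619 610 585 568 559 544 562]]
```

Request:
apply_moves(targets=[{"tx":0.0,"ty":0.015,"tz":0.0,"rx":0.0,"ry":0.0,"rz":0.0},{"tx":0.0,"ty":0.01,"tz":0.0,"rx":0.0,"ry":0.0,"rz":0.0},{"tx":0.0,"ty":0.0,"tz":0.0,"rx":0.0,"ry":0.0,"rz":0.0}])

```text
time: 6.85
ee_pos: [0.5564, -0.118, 0.1692]
ee_rot: [[0.029, -1.0, 0.0], [-1.0, -0.029, -0.001], [0.001, -0.0, -1.0]]
ft_force: [-0.5, -1.7, 4.5]
opening: 0.0108
gripper_force: 59.6
```

Request:
apply_moves(targets=[{"tx":0.01,"ty":0.0,"tz":0.0,"rx":0.0,"ry":0.0,"rz":0.0},{"tx":0.005,"ty":0.0,"tz":0.0,"rx":0.0,"ry":0.0,"rz":0.0},{"tx":0.0,"ty":0.0,"tz":0.0,"rx":0.0,"ry":0.0,"rz":0.0}])

```text
time: 7.1
ee_pos: [0.5569, -0.118, 0.1688]
ee_rot: [[0.029, -1.0, -0.002], [-1.0, -0.029, -0.001], [0.0, 0.002, -1.0]]
ft_force: [-2.1, -2.3, 5.0]
opening: 0.0114
gripper_force: 59.7
```

Request:
apply_moves(targets=[{"tx":-0.01,"ty":0.0,"tz":0.0,"rx":0.0,"ry":0.0,"rz":0.0},{"tx":-0.015,"ty":0.0,"tz":0.0,"rx":0.0,"ry":0.0,"rz":0.0},{"tx":0.0,"ty":0.0,"tz":0.0,"rx":0.0,"ry":0.0,"rz":0.0}])

```text
time: 7.35
ee_pos: [0.5561, -0.1179, 0.1694]
ee_rot: [[0.029, -1.0, 0.002], [-1.0, -0.029, -0.0], [0.0, -0.002, -1.0]]
ft_force: [1.5, -2.0, 5.3]
opening: 0.0111
gripper_force: 59.7
```

```bash
python3 look.py b5 258 150; python3 - <<'E'
import numpy as np
for n in("b5",):
    d=np.load(f"{n}.npy").astype(int); print(n);print(d[163:181,273:286].sum(2))
E
```

```text
7.35 [ 0.55608873 -0.11787052  0.16938143] yaw -88.33774444679638 [ 1.76912398e-03 -3.97588401e-04 -9.99998356e-01] F [ 1.50681667 -2.04796271  5.34195607] M [-0.72735957 -0.39041669 -0.04216406] 0.011068562280488158 59.671597480773926
tip pred [279.0297863  177.34056496]
b5
[[426 450 567 627 537 280 123 153 359 551 571 479 435]
 [427 449 564 644 588 374 191 222 455 597 586 481 428]
 [428 434 496 561 550 444 358 358 479 551 524 452 426]
 [428 432 446 472 482 474 462 451 461 478 461 433 428]
 [430 430 427 432 447 479 500 483 455 440 432 423 430]
 [425 427 430 429 438 481 506 486 466 455 467 468 484]
 [439 446 446 455 462 489 508 516 548 594 636 633 623]
 [530 558 566 587 580 538 519 563 650 705 727 715 686]
 [676 688 692 696 667 577 527 586 698 741 742 734 718]
 [740 740 740 736 687 586 527 589 701 745 745 743 741]
 [745 745 741 734 680 574 525 586 692 741 745 744 743]
 [745 738 711 679 616 546 523 551 634 688 720 741 745]
 [741 704 644 606 563 540 545 561 584 611 662 717 742]
 [723 676 601 601 591 562 555 585 599 601 615 682 736]
 [675 663 620 619 612 573 532 578 612 620 627 667 700]
 [609 625 647 665 654 608 563 597 643 669 663 641 632]
 [554 575 621 654 659 635 622 631 634 641 629 584 574]
 [547 557 574 597 613 615 616 610 585 568 558 540 563]]
```

Request:
apply_moves(targets=[{"tx":0.01,"ty":-0.01,"tz":0.0,"rx":0.0,"ry":0.0,"rz":-0.6},{"tx":0.0,"ty":0.0,"tz":0.0,"rx":0.0,"ry":0.0,"rz":-0.6},{"tx":0.0,"ty":0.0,"tz":0.0,"rx":0.0,"ry":0.0,"rz":0.0}])

```text
time: 7.65
ee_pos: [0.5561, -0.1183, 0.1687]
ee_rot: [[-0.094, -0.996, -0.001], [-0.996, 0.094, 0.0], [-0.0, 0.001, -1.0]]
ft_force: [-1.1, -0.3, 5.3]
opening: 0.011
gripper_force: 59.8
```

```bash
python3 look.py
```

```text
7.65 [ 0.55607452 -0.11825203  0.16873951] yaw -95.39188153537734 [-8.65422957e-04  4.30608777e-04 -9.99999533e-01] F [-1.06613258 -0.29873818  5.28280757] M [-0.09886865  0.50919545 -0.00269655] 0.011047465138625975 59.78955030441284
```

Request:
apply_moves(targets=[{"tx":0.0,"ty":-0.02,"tz":0.0,"rx":0.0,"ry":0.0,"rz":0.4},{"tx":0.0,"ty":-0.02,"tz":0.0,"rx":0.0,"ry":0.0,"rz":0.4},{"tx":0.0,"ty":0.0,"tz":0.0,"rx":0.0,"ry":0.0,"rz":0.4},{"tx":0.0,"ty":0.0,"tz":0.0,"rx":0.0,"ry":0.0,"rz":0.0}])

```text
time: 7.98
ee_pos: [0.5557, -0.1209, 0.1671]
ee_rot: [[0.03, -1.0, -0.003], [-1.0, -0.03, 0.001], [-0.001, 0.003, -1.0]]
ft_force: [-0.5, -0.3, -1.6]
opening: 0.0112
gripper_force: 58.7
```

```bash
python3 look.py
```

```text
7.9833 [ 0.55574863 -0.12090109  0.16711159] yaw -88.25604453656162 [-0.00259843  0.00122877 -0.99999587] F [-0.45133201 -0.31551336 -1.58530594] M [-0.18201392 -0.06097673  0.03711788] 0.011184434589333755 58.74106585979462
```

The force dropped to zero, so the blade is in the slot. I'll seat it a little deeper and start turning.

Request:
apply_moves(targets=[{"tx":0.0,"ty":0.0,"tz":-0.015,"rx":0.0,"ry":0.0,"rz":0.0},{"tx":0.0,"ty":0.0,"tz":0.0,"rx":0.0,"ry":0.0,"rz":-0.7},{"tx":0.0,"ty":0.0,"tz":0.0,"rx":0.0,"ry":0.0,"rz":-0.7},{"tx":0.0,"ty":0.0,"tz":0.0,"rx":0.0,"ry":0.0,"rz":-0.7},{"tx":0.0,"ty":0.0,"tz":0.0,"rx":0.0,"ry":0.0,"rz":0.0}])

```text
time: 8.4
ee_pos: [0.5561, -0.121, 0.1662]
ee_rot: [[-0.183, -0.983, -0.001], [-0.983, 0.183, 0.001], [-0.001, 0.002, -1.0]]
ft_force: [2.0, -0.2, -4.8]
opening: 0.0113
gripper_force: 58.3
```

```bash
python3 look.py
```

```text
8.4 [ 0.55614962 -0.12104437  0.16617964] yaw -100.56690729997355 [-1.47422434e-03  8.77552555e-04 -9.99998528e-01] F [ 1.97276624 -0.16384887 -4.76979758] M [-0.11054802 -0.73014438  0.03655333] 0.011309362824778903 58.346938490867615
```

Request:
apply_moves(targets=[{"tx":0.0,"ty":0.0,"tz":0.0,"rx":0.0,"ry":0.0,"rz":-0.7},{"tx":0.0,"ty":0.0,"tz":0.0,"rx":0.0,"ry":0.0,"rz":-0.7},{"tx":0.0,"ty":0.0,"tz":0.0,"rx":0.0,"ry":0.0,"rz":-0.7},{"tx":0.0,"ty":0.0,"tz":0.0,"rx":0.0,"ry":0.0,"rz":0.0}])

```text
time: 8.73
ee_pos: [0.5564, -0.1211, 0.1663]
ee_rot: [[-0.382, -0.924, -0.001], [-0.924, 0.382, 0.001], [-0.0, 0.001, -1.0]]
ft_force: [3.2, 0.0, -5.6]
opening: 0.0111
gripper_force: 58.3
```

```bash
python3 look.py
```

```text
8.7333 [ 0.55635298 -0.12109034  0.16627575] yaw -112.4575580501402 [-9.15850674e-04  7.72347204e-04 -9.99999282e-01] F [ 3.20615054  0.0327429  -5.63669958] M [-0.26489539 -1.37011176  0.16239071] 0.011147758498637226 58.287286162376404
```

Request:
apply_moves(targets=[{"tx":0.015,"ty":0.0,"tz":-0.01,"rx":0.0,"ry":0.0,"rz":-0.7},{"tx":0.0,"ty":0.0,"tz":0.0,"rx":0.0,"ry":0.0,"rz":-0.7},{"tx":0.0,"ty":0.0,"tz":0.0,"rx":0.0,"ry":0.0,"rz":-0.7},{"tx":0.0,"ty":0.0,"tz":0.0,"rx":0.0,"ry":0.0,"rz":0.0}])

```text
time: 9.07
ee_pos: [0.5571, -0.1212, 0.1662]
ee_rot: [[-0.565, -0.825, -0.002], [-0.825, 0.565, 0.0], [0.001, 0.002, -1.0]]
ft_force: [0.2, 0.0, -4.1]
opening: 0.0113
gripper_force: 58.8
```

```bash
python3 look.py
```

```text
9.0667 [ 0.55706137 -0.12121784  0.16616661] yaw -124.39723741421989 [-1.62569890e-03  4.41036340e-04 -9.99998581e-01] F [ 0.19341908  0.03682222 -4.14014211] M [-0.00639598 -0.23251688  0.09299544] 0.011280165894124564 58.83953332901001
```

Forces are good, so I'll keep turning (about 46° left to the stop, including the play).

Request:
apply_moves(targets=[{"tx":0.0,"ty":0.0,"tz":-0.01,"rx":0.0,"ry":0.0,"rz":-0.7},{"tx":0.0,"ty":0.0,"tz":0.0,"rx":0.0,"ry":0.0,"rz":-0.7},{"tx":0.0,"ty":0.0,"tz":0.0,"rx":0.0,"ry":0.0,"rz":-0.7},{"tx":0.0,"ty":0.0,"tz":0.0,"rx":0.0,"ry":0.0,"rz":0.0}])

```text
time: 9.4
ee_pos: [0.5573, -0.1214, 0.1661]
ee_rot: [[-0.724, -0.69, -0.0], [-0.69, 0.724, 0.0], [0.0, 0.0, -1.0]]
ft_force: [0.7, -0.0, -1.2]
opening: 0.0112
gripper_force: 59.1
```

```bash
python3 look.py
```

```text
9.4 [ 0.55734222 -0.12140294  0.1661202 ] yaw -136.36549220315652 [-3.89466232e-04  9.02679320e-05 -9.99999920e-01] F [ 0.71749624 -0.00785737 -1.15035315] M [-0.06108474 -0.21680913  0.1034993 ] 0.011181940703683984 59.05556559562683
```

Request:
apply_moves(targets=[{"tx":0.0,"ty":0.0,"tz":0.0,"rx":0.0,"ry":0.0,"rz":-0.6},{"tx":0.0,"ty":0.0,"tz":0.0,"rx":0.0,"ry":0.0,"rz":-0.6},{"tx":0.0,"ty":0.0,"tz":0.0,"rx":0.0,"ry":0.0,"rz":-0.6},{"tx":0.0,"ty":0.0,"tz":0.0,"rx":0.0,"ry":0.0,"rz":0.0}])

```text
time: 9.73
ee_pos: [0.5575, -0.1215, 0.1661]
ee_rot: [[-0.835, -0.55, -0.0], [-0.55, 0.835, -0.0], [0.0, -0.0, -1.0]]
ft_force: [0.0, 0.2, -1.0]
opening: 0.0113
gripper_force: 59.0
```

```bash
python3 look.py
```

```text
9.7333 [ 0.55750015 -0.12152449  0.16612075] yaw -146.61891478750317 [-2.80555332e-06 -9.44163902e-05 -9.99999996e-01] F [ 0.0466835   0.24976137 -0.9808005 ] M [-0.30136375 -0.54732885  0.15350223] 0.011255931478920359 58.97045195102692
```

Request:
apply_moves(targets=[{"tx":0.0,"ty":0.0,"tz":0.0,"rx":0.0,"ry":0.0,"rz":-0.6},{"tx":0.0,"ty":0.0,"tz":0.0,"rx":0.0,"ry":0.0,"rz":-0.6},{"tx":0.0,"ty":0.0,"tz":0.0,"rx":0.0,"ry":0.0,"rz":-0.6},{"tx":0.0,"ty":0.0,"tz":0.0,"rx":0.0,"ry":0.0,"rz":0.0}])

```text
time: 10.07
ee_pos: [0.5576, -0.1217, 0.1661]
ee_rot: [[-0.92, -0.392, 0.0], [-0.392, 0.92, -0.0], [-0.0, -0.0, -1.0]]
ft_force: [2.5, -1.2, -2.6]
opening: 0.0116
gripper_force: 58.9
```

```bash
python3 look.py
```

```text
10.0667 [ 0.55762708 -0.12167886  0.16613609] yaw -156.92653226865633 [ 3.49772688e-04 -3.18066419e-04 -9.99999888e-01] F [ 2.54223173 -1.23389222 -2.6429036 ] M [-0.73023348 -0.91829103  0.10359784] 0.01160058564957118 58.889835476875305
```

Request:
apply_moves(targets=[{"tx":0.0,"ty":0.0,"tz":0.0,"rx":0.0,"ry":0.0,"rz":-0.3},{"tx":0.0,"ty":0.0,"tz":0.0,"rx":0.0,"ry":0.0,"rz":-0.3},{"tx":0.0,"ty":0.0,"tz":0.0,"rx":0.0,"ry":0.0,"rz":0.0}])

```text
time: 10.32
ee_pos: [0.5577, -0.1217, 0.1662]
ee_rot: [[-0.941, -0.337, 0.0], [-0.337, 0.941, -0.0], [-0.0, -0.001, -1.0]]
ft_force: [1.2, -2.2, -2.8]
opening: 0.0113
gripper_force: 58.8
```

```bash
python3 look.py
```

```text
10.3167 [ 0.55765715 -0.12172573  0.16619572] yaw -160.29946328115625 [ 4.63716167e-04 -3.81435950e-04 -9.99999820e-01] F [ 1.15093391 -2.23847817 -2.79940744] M [-0.88517134 -1.06064493  0.13558534] 0.011253236103810332 58.82198452949524
```

Request:
apply_moves(targets=[{"tx":0.005,"ty":-0.01,"tz":0.0,"rx":0.0,"ry":0.0,"rz":-0.3},{"tx":0.0,"ty":0.0,"tz":0.0,"rx":0.0,"ry":0.0,"rz":-0.3},{"tx":0.0,"ty":0.0,"tz":0.0,"rx":0.0,"ry":0.0,"rz":0.0}])

```text
time: 10.57
ee_pos: [0.5578, -0.1221, 0.1661]
ee_rot: [[-0.96, -0.279, -0.0], [-0.279, 0.96, 0.0], [-0.0, 0.0, -1.0]]
ft_force: [1.6, -1.1, -1.1]
opening: 0.0116
gripper_force: 59.0
```

```bash
python3 look.py
```

```text
10.5667 [ 0.55784282 -0.1220604   0.16611768] yaw -163.76988112591283 [-5.18556425e-05  3.88383763e-04 -9.99999923e-01] F [ 1.57926269 -1.11155102 -1.09442634] M [-0.21519784 -0.6550491   0.16088844] 0.01158299717864007 58.98800790309906
```

Request:
apply_moves(targets=[{"tx":0.0,"ty":0.0,"tz":0.0,"rx":0.0,"ry":0.0,"rz":-0.3},{"tx":0.0,"ty":0.0,"tz":0.0,"rx":0.0,"ry":0.0,"rz":0.0}])

```text
time: 10.73
ee_pos: [0.5579, -0.1221, 0.1662]
ee_rot: [[-0.968, -0.25, 0.0], [-0.25, 0.968, 0.0], [-0.0, 0.0, -1.0]]
ft_force: [1.9, -0.9, -1.2]
opening: 0.011
gripper_force: 59.0
```

```bash
python3 look.py
```

```text
10.7333 [ 0.55787563 -0.12206775  0.16616492] yaw -165.51518890404 [ 7.42794415e-05  2.67297152e-04 -9.99999962e-01] F [ 1.88159217 -0.89869787 -1.21009739] M [-0.20359408 -0.62041034  0.14470609] 0.011030503268292573 58.97286593914032
```

Request:
apply_moves(targets=[{"tx":0.005,"ty":0.0,"tz":0.0,"rx":0.0,"ry":0.0,"rz":-0.3},{"tx":0.0,"ty":0.0,"tz":0.0,"rx":0.0,"ry":0.0,"rz":0.0}])

```text
time: 10.9
ee_pos: [0.558, -0.1221, 0.1661]
ee_rot: [[-0.975, -0.22, -0.001], [-0.22, 0.975, 0.0], [0.001, 0.0, -1.0]]
ft_force: [1.1, 1.0, -1.4]
opening: 0.0112
gripper_force: 59.0
```

```bash
python3 look.py
```

```text
10.9 [ 0.55802281 -0.12213653  0.16612397] yaw -167.26918988888406 [-5.76865438e-04  1.55481142e-04 -9.99999822e-01] F [ 1.13701505  1.03514594 -1.39675546] M [-0.14522141 -0.24237989  0.12975519] 0.011178222636129737 59.00193750858307
```

Request:
apply_moves(targets=[{"tx":0.0,"ty":0.0,"tz":0.0,"rx":0.0,"ry":0.0,"rz":-0.2},{"tx":0.0,"ty":0.0,"tz":0.0,"rx":0.0,"ry":0.0,"rz":0.0}])

```text
time: 11.07
ee_pos: [0.5581, -0.1222, 0.1661]
ee_rot: [[-0.98, -0.199, -0.0], [-0.199, 0.98, 0.0], [0.0, 0.0, -1.0]]
ft_force: [1.3, -0.7, -1.2]
opening: 0.0112
gripper_force: 59.0
```

```bash
python3 look.py
```

```text
11.0667 [ 0.55805259 -0.12216538  0.16612573] yaw -168.51406073624986 [-4.17795978e-04  1.43499065e-04 -9.99999902e-01] F [ 1.29790379 -0.68005762 -1.24453834] M [-0.01212308 -0.11530631  0.09920127] 0.011231216457340416 58.98851931095123
```

Request:
apply_moves(targets=[{"tx":0.0,"ty":0.0,"tz":0.0,"rx":0.0,"ry":0.0,"rz":-0.2},{"tx":0.0,"ty":0.0,"tz":0.0,"rx":0.0,"ry":0.0,"rz":0.0}])

```text
time: 11.23
ee_pos: [0.5581, -0.1222, 0.1661]
ee_rot: [[-0.984, -0.178, -0.0], [-0.178, 0.984, 0.0], [0.0, 0.0, -1.0]]
ft_force: [-0.3, -0.3, -1.7]
opening: 0.0108
gripper_force: 59.0
```

```bash
python3 look.py
```

```text
11.2333 [ 0.55808509 -0.12218958  0.16609672] yaw -169.73274806658182 [-3.27991208e-04  1.38560135e-04 -9.99999937e-01] F [-0.25387148 -0.29494948 -1.70498566] M [-0.09004997 -0.02011651  0.13521636] 0.01079043301306413 59.00139033794403
```

Request:
apply_moves(targets=[{"tx":0.0,"ty":0.0,"tz":0.0,"rx":0.0,"ry":0.0,"rz":-0.2},{"tx":0.0,"ty":0.0,"tz":0.0,"rx":0.0,"ry":0.0,"rz":0.0}])

```text
time: 11.4
ee_pos: [0.5581, -0.1222, 0.1661]
ee_rot: [[-0.987, -0.158, -0.0], [-0.158, 0.987, 0.0], [0.0, 0.0, -1.0]]
ft_force: [1.0, -0.7, -0.8]
opening: 0.0112
gripper_force: 59.0
```

```bash
python3 look.py
```

```text
11.4 [ 0.55810747 -0.12223444  0.16610591] yaw -170.9082742604708 [-3.05839272e-04  5.76771945e-05 -9.99999952e-01] F [ 0.96359696 -0.68297962 -0.76321223] M [-0.10909561 -0.01833369  0.14921112] 0.011244869578160944 58.99468660354614
```

Request:
apply_moves(targets=[{"tx":0.0,"ty":0.0,"tz":0.0,"rx":0.0,"ry":0.0,"rz":-0.2},{"tx":0.0,"ty":0.0,"tz":0.0,"rx":0.0,"ry":0.0,"rz":0.0}])

```text
time: 11.57
ee_pos: [0.5581, -0.1222, 0.1661]
ee_rot: [[-0.99, -0.138, -0.0], [-0.138, 0.99, 0.0], [0.0, 0.0, -1.0]]
ft_force: [0.2, -0.6, -1.2]
opening: 0.0117
gripper_force: 59.0
```

```bash
python3 look.py
```

```text
11.5667 [ 0.55812984 -0.12224583  0.166109  ] yaw -172.06864818341742 [-2.55939592e-04  4.57110709e-05 -9.99999966e-01] F [ 0.15633855 -0.63259122 -1.15762966] M [-0.21341021 -0.00839917  0.1224122 ] 0.011681969811794491 58.99525165557861
```

Request:
apply_moves(targets=[{"tx":0.0,"ty":0.0,"tz":0.0,"rx":0.0,"ry":0.0,"rz":-0.15},{"tx":0.0,"ty":0.0,"tz":0.0,"rx":0.0,"ry":0.0,"rz":0.0}])

```text
time: 11.73
ee_pos: [0.5581, -0.1222, 0.1661]
ee_rot: [[-0.992, -0.123, -0.0], [-0.123, 0.992, 0.0], [0.0, 0.0, -1.0]]
ft_force: [-0.6, -0.2, -1.3]
opening: 0.0116
gripper_force: 59.0
```

```bash
python3 look.py
```

```text
11.7333 [ 0.55814973 -0.12224927  0.16610569] yaw -172.90757564080127 [-2.16586550e-04  1.78840656e-06 -9.99999977e-01] F [-0.55191354 -0.20094838 -1.26934589] M [-0.27899759  0.04792584  0.07912452] 0.011580624954348267 59.012187123298645
```

Request:
apply_moves(targets=[{"tx":0.0,"ty":0.0,"tz":0.0,"rx":0.0,"ry":0.0,"rz":-0.2},{"tx":0.0,"ty":0.0,"tz":0.0,"rx":0.0,"ry":0.0,"rz":0.0}])

```text
time: 11.9
ee_pos: [0.5582, -0.1223, 0.1661]
ee_rot: [[-0.995, -0.103, -0.0], [-0.103, 0.995, -0.0], [0.0, -0.0, -1.0]]
ft_force: [-0.5, -1.3, -1.2]
opening: 0.0112
gripper_force: 59.1
```

```bash
python3 look.py
```

```text
11.9 [ 0.55815128 -0.12229195  0.16609644] yaw -174.08359523137028 [-2.03586865e-04 -3.82698798e-05 -9.99999979e-01] F [-0.49017263 -1.26526533 -1.16530846] M [-0.310918    0.06304303  0.13085553] 0.011241024583061704 59.05892729759216
```

Request:
apply_moves(targets=[{"tx":0.0,"ty":0.0,"tz":0.0,"rx":0.0,"ry":0.0,"rz":-0.15},{"tx":0.0,"ty":0.0,"tz":0.0,"rx":0.0,"ry":0.0,"rz":0.0}])

```text
time: 12.07
ee_pos: [0.5582, -0.1223, 0.1661]
ee_rot: [[-0.996, -0.089, -0.0], [-0.089, 0.996, -0.0], [0.0, -0.0, -1.0]]
ft_force: [0.1, -1.6, -1.2]
opening: 0.0112
gripper_force: 59.1
```

```bash
python3 look.py b6 258 150;  python3 - <<'E'
import cv2,numpy as np
d=np.load("b6.npy")
cv2.imwrite("pics/b7.png",cv2.resize(d[155:191,258:306],(800,600),interpolation=cv2.INTER_CUBIC))
E
```

```text
12.0667 [ 0.55815617 -0.12229412  0.16610037] yaw -174.91825607307644 [-1.83826512e-04 -5.05764966e-05 -9.99999982e-01] F [ 0.09412861 -1.55050715 -1.15175564] M [-0.51660119  0.04594329  0.18797345] 0.01115609780799029 59.065096378326416
tip pred [278.35380189 177.53141355]
```

View pics/b7.png

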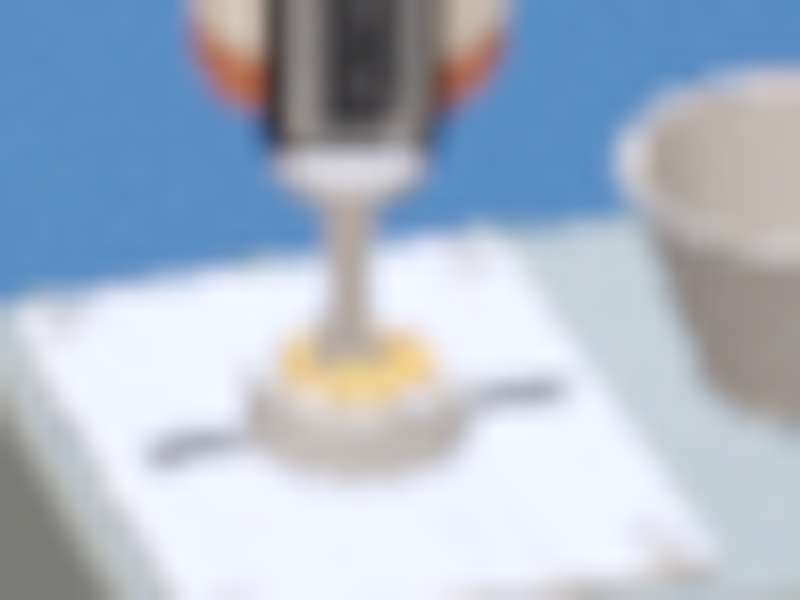

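The blade sits in the cam at crop (350,355), close to in line with the ribs, and the moment is starting to rise. Each further nudge will be small, with averaged torque readings.

```bash
cat >tq.py <<'E'
from h import *
m=[]
for i in range(5):
    imaging.camera("side");s=arm.state();m.append(s["wrist_torque"][2])
R=s["ee_rot"];print(s["time"],"yaw",np.degrees(np.arctan2(R[1,0],R[0,0])).round(2),"F",s["ft_force"].round(1),"Mz",np.mean(m).round(3),np.std(m).round(3))
E
python3 tq.py
```

```text
12.3667 yaw -174.85 F [-0.3 -1.1 -1.4] Mz 0.115 0.03
```

Request:
apply_moves(targets=[{"tx":0.0,"ty":0.0,"tz":0.0,"rx":0.0,"ry":0.0,"rz":-0.15},{"tx":0.0,"ty":0.0,"tz":0.0,"rx":0.0,"ry":0.0,"rz":0.0}])

```text
time: 12.53
ee_pos: [0.5582, -0.1223, 0.1661]
ee_rot: [[-0.997, -0.074, -0.0], [-0.074, 0.997, -0.0], [0.0, -0.0, -1.0]]
ft_force: [-1.0, -1.4, -1.3]
opening: 0.0114
gripper_force: 59.0
```

```bash
python3 tq.py
```

```text
12.7833 yaw -175.71 F [-0.5 -1.6 -2.3] Mz 0.136 0.024
```

Request:
apply_moves(targets=[{"tx":0.0,"ty":-0.005,"tz":0.0,"rx":0.0,"ry":0.0,"rz":-0.15},{"tx":0.0,"ty":0.0,"tz":0.0,"rx":0.0,"ry":0.0,"rz":-0.1},{"tx":0.0,"ty":0.0,"tz":0.0,"rx":0.0,"ry":0.0,"rz":0.0}])

```text
time: 13.03
ee_pos: [0.5582, -0.1224, 0.1661]
ee_rot: [[-0.999, -0.049, -0.0], [-0.049, 0.999, 0.0], [0.0, 0.0, -1.0]]
ft_force: [-0.2, 0.1, -1.5]
opening: 0.0111
gripper_force: 59.2
```

```bash
python3 tq.py
```

```text
13.2833 yaw -177.14 F [-0.1 -0.7 -1.1] Mz 0.119 0.025
```

Request:
apply_moves(targets=[{"tx":0.0,"ty":0.0,"tz":0.0,"rx":0.0,"ry":0.0,"rz":-0.15},{"tx":0.0,"ty":0.0,"tz":0.0,"rx":0.0,"ry":0.0,"rz":0.0}])

```text
time: 13.45
ee_pos: [0.5582, -0.1225, 0.1661]
ee_rot: [[-0.999, -0.034, -0.0], [-0.034, 0.999, 0.0], [0.0, 0.0, -1.0]]
ft_force: [-0.6, 0.2, -0.8]
opening: 0.0112
gripper_force: 59.1
```

```bash
python3 tq.py
```

```text
13.7 yaw -178.0 F [-0.2  1.  -1.5] Mz 0.158 0.038
```

Request:
apply_moves(targets=[{"tx":0.0,"ty":0.0,"tz":0.0,"rx":0.0,"ry":0.0,"rz":-0.15},{"tx":0.0,"ty":0.0,"tz":0.0,"rx":0.0,"ry":0.0,"rz":0.0}])

```text
time: 13.87
ee_pos: [0.5582, -0.1225, 0.1661]
ee_rot: [[-1.0, -0.019, -0.0], [-0.019, 1.0, 0.0], [0.0, 0.0, -1.0]]
ft_force: [-0.2, 0.0, 0.1]
opening: 0.0114
gripper_force: 59.1
```

```bash
python3 tq.py
```

```text
14.1167 yaw -178.86 F [-0.9  1.2 -1.5] Mz 0.206 0.045
```

Request:
apply_moves(targets=[{"tx":0.0,"ty":0.0,"tz":0.0,"rx":0.0,"ry":0.0,"rz":-0.15},{"tx":0.0,"ty":0.0,"tz":0.0,"rx":0.0,"ry":0.0,"rz":0.0}])

```text
time: 14.28
ee_pos: [0.5582, -0.1225, 0.1661]
ee_rot: [[-1.0, -0.004, -0.0], [-0.004, 1.0, 0.0], [0.0, 0.0, -1.0]]
ft_force: [-0.2, 0.3, -0.2]
opening: 0.0115
gripper_force: 59.1
```

```bash
python3 tq.py; python3 look.py b8 258 150;  python3 - <<'E'
import numpy as np
for n in("b6","b8"):
    d=np.load(f"{n}.npy").astype(int); print(n);print(d[173:180,273:286].sum(2));
E
```

```text
14.5333 yaw -179.72 F [-0.3  0.4 -0.1] Mz 0.189 0.036
14.5333 [ 0.55820924 -0.12254345  0.16614754] yaw -179.71936580068981 [ 9.46552995e-06  1.40868567e-04 -9.99999990e-01] F [-0.29644944  0.35562935 -0.09420179] M [0.34863653 0.18583197 0.17324865] 0.011233651096707629 59.1195684671402
tip pred [278.33070925 177.47743024]
b6
[[745 743 741 716 633 529 533 656 733 744 745 743 743]
 [745 737 716 667 576 517 522 614 678 700 724 743 743]
 [741 707 658 604 533 514 514 547 581 620 682 728 742]
 [720 676 602 575 536 540 543 544 564 597 641 704 736]
 [674 655 601 591 584 584 589 588 596 600 618 671 700]
 [608 616 623 645 630 601 611 606 608 639 642 632 629]
 [555 572 605 640 638 620 631 623 604 618 622 579 570]]
b8
[[745 743 739 706 618 531 545 663 733 743 743 743 743]
 [743 737 711 661 580 520 545 624 677 698 725 742 743]
 [742 710 655 596 534 516 524 553 580 619 682 726 741]
 [721 681 604 576 536 541 545 547 562 594 636 698 736]
 [673 663 607 594 586 584 588 588 596 600 612 666 699]
 [606 624 631 647 639 611 610 607 606 637 640 629 629]
 [554 575 607 642 643 626 634 622 603 619 621 580 572]]
```

Request:
apply_moves(targets=[{"tx":0.0,"ty":0.0,"tz":0.0,"rx":0.0,"ry":0.0,"rz":-0.15},{"tx":0.0,"ty":0.0,"tz":0.0,"rx":0.0,"ry":0.0,"rz":0.0}])

```text
time: 14.75
ee_pos: [0.5582, -0.1226, 0.1661]
ee_rot: [[-1.0, 0.011, 0.0], [0.011, 1.0, 0.0], [-0.0, 0.0, -1.0]]
ft_force: [-0.6, 1.0, -1.8]
opening: 0.0112
gripper_force: 59.1
```

```bash
python3 tq.py
```

```text
15.0 yaw 179.42 F [ 0.1  1.3 -1.1] Mz 0.232 0.043
```

Request:
apply_moves(targets=[{"tx":0.0,"ty":0.0,"tz":0.0,"rx":0.0,"ry":0.0,"rz":-0.1},{"tx":0.0,"ty":0.0,"tz":0.0,"rx":0.0,"ry":0.0,"rz":0.0}])

```text
time: 15.17
ee_pos: [0.5582, -0.1226, 0.1661]
ee_rot: [[-1.0, 0.021, -0.0], [0.021, 1.0, 0.0], [0.0, 0.0, -1.0]]
ft_force: [-0.7, 0.6, -0.0]
opening: 0.0111
gripper_force: 59.1
```

```bash
python3 tq.py
```

```text
15.4167 yaw 178.84 F [-0.6  0.6 -0.9] Mz 0.261 0.034
```

Request:
apply_moves(targets=[{"tx":0.0,"ty":0.0,"tz":0.0,"rx":0.0,"ry":0.0,"rz":-0.15},{"tx":0.0,"ty":0.0,"tz":0.0,"rx":0.0,"ry":0.0,"rz":0.0}])

```text
time: 15.58
ee_pos: [0.5582, -0.1225, 0.1661]
ee_rot: [[-0.999, 0.036, -0.0], [0.036, 0.999, 0.0], [0.0, 0.0, -1.0]]
ft_force: [-0.1, 1.1, -1.9]
opening: 0.0113
gripper_force: 59.1
```

```bash
python3 tq.py; python3 tq.py
```

```text
15.8333 yaw 177.98 F [-0.2  0.8 -1.4] Mz 0.287 0.006
16.0833 yaw 177.98 F [ 0.3  1.6 -0.9] Mz 0.281 0.018
```

Request:
apply_moves(targets=[{"tx":0.0,"ty":0.0,"tz":0.0,"rx":0.0,"ry":0.0,"rz":-0.08},{"tx":0.0,"ty":0.0,"tz":0.0,"rx":0.0,"ry":0.0,"rz":0.0}])

```text
time: 16.25
ee_pos: [0.5582, -0.1226, 0.1661]
ee_rot: [[-0.999, 0.044, -0.0], [0.044, 0.999, 0.0], [0.0, 0.0, -1.0]]
ft_force: [0.6, 0.8, -0.9]
opening: 0.0113
gripper_force: 59.1
```

```bash
python3 tq.py; python3 look.py
```

```text
16.5 yaw 177.52 F [-1.1  0.7 -0.9] Mz 0.308 0.026
16.5 [ 0.55821226 -0.12257662  0.16615383] yaw 177.52368595503012 [-4.44222026e-06  1.01292140e-04 -9.99999995e-01] F [-1.05635826  0.6700394  -0.9058498 ] M [0.41040397 0.13674513 0.34841801] 0.0111443917118551 59.134976863861084
```

Request:
apply_moves(targets=[{"tx":0.0,"ty":0.0,"tz":0.0,"rx":0.0,"ry":0.0,"rz":0.5},{"tx":0.0,"ty":0.0,"tz":0.0,"rx":0.0,"ry":0.0,"rz":0.5},{"tx":0.0,"ty":0.0,"tz":0.0,"rx":0.0,"ry":0.0,"rz":0.5},{"tx":0.0,"ty":0.0,"tz":0.0,"rx":0.0,"ry":0.0,"rz":0.0}])

```text
time: 16.83
ee_pos: [0.5582, -0.1226, 0.1661]
ee_rot: [[-0.994, -0.108, -0.0], [-0.108, 0.994, 0.0], [0.0, 0.0, -1.0]]
ft_force: [-0.8, 0.0, -2.2]
opening: 0.0111
gripper_force: 59.1
```

```bash
python3 tq.py; python3 look.py
```

```text
17.0833 yaw -173.95 F [-0.7  2.  -1.8] Mz 0.038 0.03
17.0833 [ 0.55819913 -0.12260328  0.16612318] yaw -173.9463213248971 [-4.57313578e-05  1.24033223e-04 -9.99999991e-01] F [-0.71717881  2.02266871 -1.76922389] M [0.47364388 0.14070012 0.02865985] 0.011346523636496885 59.06917691230774
```

Snug at about 0.31 N m, then unloaded. I'll ease to mid-play, withdraw and carry the key back.

Request:
apply_moves(targets=[{"tx":0.0,"ty":0.01,"tz":0.0,"rx":0.0,"ry":0.0,"rz":0.6},{"tx":0.0,"ty":0.0,"tz":0.0,"rx":0.0,"ry":0.0,"rz":0.0},{"tx":0.0,"ty":0.0,"tz":0.05,"rx":0.0,"ry":0.0,"rz":0.0},{"tx":0.0,"ty":0.0,"tz":0.05,"rx":0.0,"ry":0.0,"rz":0.0},{"tx":0.0,"ty":0.0,"tz":0.05,"rx":0.0,"ry":0.0,"rz":0.0}])

```text
time: 17.5
ee_pos: [0.5583, -0.1219, 0.178]
ee_rot: [[-0.986, -0.165, 0.0], [-0.165, 0.986, 0.0], [-0.0, -0.0, -1.0]]
ft_force: [0.6, -0.2, -0.9]
opening: 0.0111
gripper_force: 59.1
```

Request:
apply_moves(targets=[{"tx":0.0,"ty":0.0,"tz":0.15,"rx":0.0,"ry":0.0,"rz":0.0},{"tx":0.0,"ty":0.0,"tz":0.15,"rx":0.0,"ry":0.0,"rz":0.0},{"tx":0.0,"ty":0.0,"tz":0.05,"rx":0.0,"ry":0.0,"rz":0.0},{"tx":0.0,"ty":0.0,"tz":0.0,"rx":0.0,"ry":0.0,"rz":0.0},{"tx":0.0,"ty":0.0,"tz":0.0,"rx":0.0,"ry":0.0,"rz":0.0}])

```text
time: 17.92
ee_pos: [0.5584, -0.1217, 0.2041]
ee_rot: [[-0.986, -0.166, 0.001], [-0.166, 0.986, 0.0], [-0.001, 0.0, -1.0]]
ft_force: [-0.6, -0.2, -1.4]
opening: 0.0119
gripper_force: 59.1
```

```bash
python3 look.py c1 258 135;  python3 - <<'E'
import cv2,numpy as np
d=np.load("c1.npy");a=np.load("side0.npy")[:,:,::-1]
cv2.imwrite("pics/c2.png",np.hstack([cv2.resize(d[145:190,258:288],(400,600),interpolation=cv2.INTER_CUBIC),cv2.resize(d[115:175,260:300],(400,600),interpolation=cv2.INTER_CUBIC)]))
E
```

```text
17.9167 [ 0.55837504 -0.12170285  0.20410045] yaw -170.44976790927933 [ 8.67410347e-04  4.95412925e-04 -9.99999501e-01] F [-0.64471299 -0.17514424 -1.41044041] M [-0.03443966  0.00797584  0.0543255 ] 0.011927183850458918 59.09925699234009
tip pred [278.42029394 166.51298862]
```

View pics/c2.png

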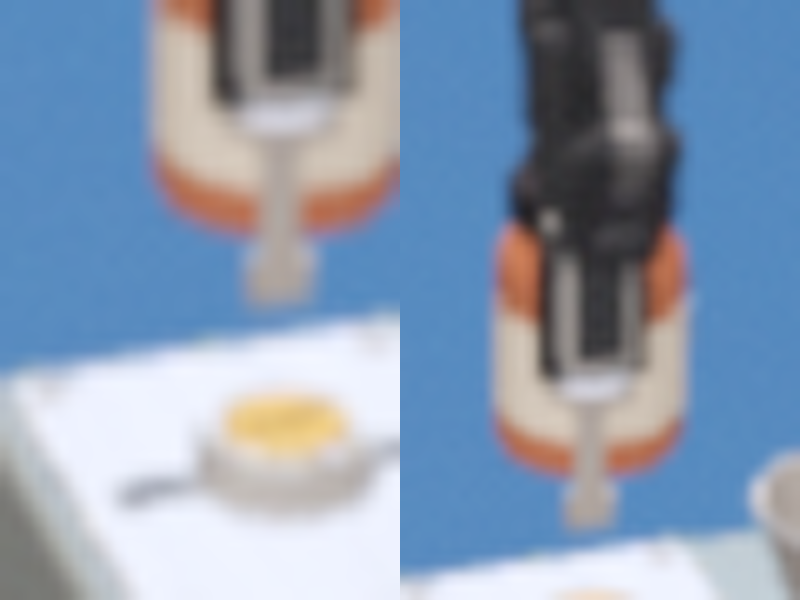

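The cam's slot, seen edge-on around crop (285,420), now lies along the ribs, and the key hangs straight in the jaws with its blade at (280,275). I'll carry it back to the rest.

Request:
apply_moves(targets=[{"tx":-0.046,"ty":0.2,"tz":0.0,"rx":0.0,"ry":0.0,"rz":0.41},{"tx":-0.046,"ty":0.4,"tz":0.0,"rx":0.0,"ry":0.0,"rz":0.41},{"tx":-0.046,"ty":0.4,"tz":0.0,"rx":0.0,"ry":0.0,"rz":0.41},{"tx":-0.046,"ty":0.4,"tz":0.0,"rx":0.0,"ry":0.0,"rz":0.41},{"tx":-0.046,"ty":0.4,"tz":0.0,"rx":0.0,"ry":0.0,"rz":0.41}])

```text
time: 18.38
ee_pos: [0.5403, 0.0143, 0.2029]
ee_rot: [[-0.931, -0.365, -0.001], [-0.365, 0.931, -0.0], [0.001, 0.0, -1.0]]
ft_force: [0.1, -0.6, -1.5]
opening: 0.0116
gripper_force: 59.1
```

Request:
apply_moves(targets=[{"tx":-0.046,"ty":0.4,"tz":0.0,"rx":0.0,"ry":0.0,"rz":0.41},{"tx":-0.046,"ty":0.4,"tz":0.0,"rx":0.0,"ry":0.0,"rz":0.41},{"tx":-0.046,"ty":0.4,"tz":0.0,"rx":0.0,"ry":0.0,"rz":0.41},{"tx":-0.046,"ty":0.4,"tz":0.0,"rx":0.0,"ry":0.0,"rz":0.41},{"tx":-0.046,"ty":0.2,"tz":0.0,"rx":0.0,"ry":0.0,"rz":0.41}])

```text
time: 18.8
ee_pos: [0.5229, 0.1509, 0.2026]
ee_rot: [[-0.836, -0.549, -0.001], [-0.549, 0.836, 0.0], [0.001, 0.001, -1.0]]
ft_force: [0.2, -0.1, -0.6]
opening: 0.0112
gripper_force: 59.1
```

Request:
apply_moves(targets=[{"tx":0.0,"ty":0.0,"tz":0.0,"rx":0.0,"ry":0.0,"rz":0.0},{"tx":0.0,"ty":0.0,"tz":0.0,"rx":0.0,"ry":0.0,"rz":0.0},{"tx":0.0,"ty":0.0,"tz":0.0,"rx":0.0,"ry":0.0,"rz":0.0}])

```text
time: 19.05
ee_pos: [0.5236, 0.1477, 0.2032]
ee_rot: [[-0.839, -0.545, -0.001], [-0.545, 0.839, -0.001], [0.001, -0.0, -1.0]]
ft_force: [-0.4, 0.7, -1.6]
opening: 0.0113
gripper_force: 59.1
```

Request:
apply_moves(targets=[{"tx":0.0,"ty":0.01,"tz":-0.3,"rx":0.0,"ry":0.0,"rz":0.0},{"tx":0.0,"ty":0.0,"tz":-0.3,"rx":0.0,"ry":0.0,"rz":0.0},{"tx":0.0,"ty":0.0,"tz":-0.3,"rx":0.0,"ry":0.0,"rz":0.0},{"tx":0.0,"ty":0.0,"tz":-0.05,"rx":0.0,"ry":0.0,"rz":0.0},{"tx":0.0,"ty":0.0,"tz":0.0,"rx":0.0,"ry":0.0,"rz":0.0}])

```text
time: 19.47
ee_pos: [0.5231, 0.1475, 0.1309]
ee_rot: [[-0.839, -0.544, -0.003], [-0.544, 0.839, -0.002], [0.004, -0.0, -1.0]]
ft_force: [0.6, 0.1, -1.5]
opening: 0.0112
gripper_force: 59.1
```

Request:
apply_moves(targets=[{"tx":0.0,"ty":0.0,"tz":-0.05,"rx":0.0,"ry":0.0,"rz":0.0},{"tx":0.0,"ty":0.0,"tz":-0.05,"rx":0.0,"ry":0.0,"rz":0.0},{"tx":0.0,"ty":0.0,"tz":-0.05,"rx":0.0,"ry":0.0,"rz":0.0},{"tx":0.0,"ty":0.0,"tz":0.0,"rx":0.0,"ry":0.0,"rz":0.0}])

```text
time: 19.8
ee_pos: [0.5237, 0.1489, 0.121]
ee_rot: [[-0.838, -0.545, -0.0], [-0.545, 0.838, 0.0], [-0.0, 0.0, -1.0]]
ft_force: [-0.8, 0.5, -1.5]
opening: 0.0109
gripper_force: 59.1
```

Tip 4.5 mm inside the hole with no contact. I'll continue down to 0.083.

Request:
apply_moves(targets=[{"tx":0.0,"ty":0.0,"tz":-0.1,"rx":0.0,"ry":0.0,"rz":0.0},{"tx":0.0,"ty":0.0,"tz":-0.15,"rx":0.0,"ry":0.0,"rz":0.0},{"tx":0.0,"ty":0.0,"tz":-0.15,"rx":0.0,"ry":0.0,"rz":0.0},{"tx":0.0,"ty":0.0,"tz":-0.1,"rx":0.0,"ry":0.0,"rz":0.0},{"tx":0.0,"ty":0.0,"tz":0.0,"rx":0.0,"ry":0.0,"rz":0.0}])

```text
time: 20.22
ee_pos: [0.523, 0.1485, 0.0816]
ee_rot: [[-0.838, -0.545, -0.002], [-0.545, 0.838, -0.001], [0.003, 0.0, -1.0]]
ft_force: [-0.3, -0.4, 0.2]
opening: 0.0109
gripper_force: 59.1
```

Request:
apply_moves(targets=[{"tx":0.0,"ty":0.0,"tz":-0.02,"rx":0.0,"ry":0.0,"rz":0.0},{"tx":0.0,"ty":0.0,"tz":0.0,"rx":0.0,"ry":0.0,"rz":0.0},{"tx":0.0,"ty":0.0,"tz":0.0,"rx":0.0,"ry":0.0,"rz":0.0}])

```text
time: 20.47
ee_pos: [0.5237, 0.1489, 0.0822]
ee_rot: [[-0.838, -0.545, -0.0], [-0.545, 0.838, 0.0], [0.0, 0.0, -1.0]]
ft_force: [0.2, -0.8, -0.9]
opening: 0.0114
gripper_force: 59.1
```

Request:
apply_moves(targets=[{"tx":0.0,"ty":0.0,"tz":-0.012,"rx":0.0,"ry":0.0,"rz":0.0},{"tx":0.0,"ty":0.0,"tz":-0.008,"rx":0.0,"ry":0.0,"rz":0.0},{"tx":0.0,"ty":0.0,"tz":0.0,"rx":0.0,"ry":0.0,"rz":0.0},{"tx":0.0,"ty":0.0,"tz":0.0,"rx":0.0,"ry":0.0,"rz":0.0}])

```text
time: 20.8
ee_pos: [0.5237, 0.1489, 0.0807]
ee_rot: [[-0.838, -0.545, -0.0], [-0.545, 0.838, 0.0], [0.0, 0.0, -1.0]]
ft_force: [-0.4, -0.6, -0.9]
opening: 0.0111
gripper_force: 59.1
```

Request:
apply_moves(targets=[{"tx":0.0,"ty":0.0,"tz":-0.008,"rx":0.0,"ry":0.0,"rz":0.0},{"tx":0.0,"ty":0.0,"tz":0.0,"rx":0.0,"ry":0.0,"rz":0.0},{"tx":0.0,"ty":0.0,"tz":0.0,"rx":0.0,"ry":0.0,"rz":0.0}])

```text
time: 21.05
ee_pos: [0.5238, 0.149, 0.0805]
ee_rot: [[-0.838, -0.545, 0.0], [-0.545, 0.838, 0.0], [-0.0, -0.0, -1.0]]
ft_force: [-1.0, 0.0, 1.0]
opening: 0.0114
gripper_force: 59.5
```

Collar is touching the block (+2 N). Releasing, then rising straight up.

Request:
apply_moves(targets=[{"tx":0.0,"ty":0.0,"tz":0.0,"rx":0.0,"ry":0.0,"rz":0.0},{"tx":0.0,"ty":0.0,"tz":0.0,"rx":0.0,"ry":0.0,"rz":0.0},{"tx":0.0,"ty":0.0,"tz":0.0,"rx":0.0,"ry":0.0,"rz":0.0},{"tx":0.0,"ty":0.0,"tz":0.0,"rx":0.0,"ry":0.0,"rz":0.0},{"tx":0.0,"ty":0.0,"tz":0.05,"rx":0.0,"ry":0.0,"rz":0.0}], jaw=0.7)

```text
time: 21.47
ee_pos: [0.5233, 0.1487, 0.083]
ee_rot: [[-0.838, -0.545, -0.001], [-0.545, 0.838, -0.0], [0.001, 0.0, -1.0]]
ft_force: [0.0, -1.0, -0.4]
opening: 0.0603
gripper_force: 0.0
```

Request:
apply_moves(targets=[{"tx":0.0,"ty":0.0,"tz":0.2,"rx":0.0,"ry":0.0,"rz":0.0},{"tx":0.0,"ty":0.0,"tz":0.3,"rx":0.0,"ry":0.0,"rz":0.0},{"tx":0.0,"ty":0.0,"tz":0.4,"rx":0.0,"ry":0.0,"rz":0.0},{"tx":0.0,"ty":0.0,"tz":0.4,"rx":0.0,"ry":0.0,"rz":0.0},{"tx":0.0,"ty":0.0,"tz":0.3,"rx":0.0,"ry":0.0,"rz":0.0}])

```text
time: 21.88
ee_pos: [0.5242, 0.1489, 0.207]
ee_rot: [[-0.838, -0.545, 0.003], [-0.545, 0.838, 0.001], [-0.003, -0.001, -1.0]]
ft_force: [0.4, 0.4, 0.3]
opening: 0.0598
gripper_force: 0.0
```

Request:
apply_moves(targets=[{"tx":-0.4,"ty":0.0,"tz":0.1,"rx":0.0,"ry":0.0,"rz":0.0},{"tx":-0.4,"ty":0.0,"tz":0.1,"rx":0.0,"ry":0.0,"rz":0.0},{"tx":-0.4,"ty":0.0,"tz":0.0,"rx":0.0,"ry":0.0,"rz":0.0},{"tx":-0.3,"ty":0.0,"tz":0.0,"rx":0.0,"ry":0.0,"rz":0.0},{"tx":0.0,"ty":0.0,"tz":0.0,"rx":0.0,"ry":0.0,"rz":0.0}])

```text
time: 22.3
ee_pos: [0.4092, 0.149, 0.2204]
ee_rot: [[-0.837, -0.547, 0.002], [-0.547, 0.837, 0.003], [-0.004, 0.001, -1.0]]
ft_force: [1.0, 0.5, -0.6]
opening: 0.0597
gripper_force: 0.0
```

```bash
python3 look.py; python3 - <<'E'
from h import *
import cv2
t=imaging.camera("top")[:,:,::-1];s=imaging.camera("side")[:,:,::-1]
def c(im,x,y,w,h,W,H): return cv2.resize(im[y:y+h,x:x+w],(W,H),interpolation=cv2.INTER_CUBIC)
a=c(t,190,220,40,30,400,300);b=c(t,276,210,40,30,400,300);d=c(s,270,225,48,36,400,300);e=c(s,250,155,80,60,400,300)
cv2.imwrite("pics/f1.png",np.vstack([np.hstack([a,b]),np.hstack([d,e])]))
E
```

```text
22.3 [0.4091566  0.14902612 0.22044071] yaw -146.84981033272797 [ 0.00233665  0.00301375 -0.99999273] F [ 0.98650026  0.48508256 -0.6449102 ] M [ 0.05655945 -0.18755074 -0.00544522] 0.05973978759844514 0.0
```

View pics/f1.png

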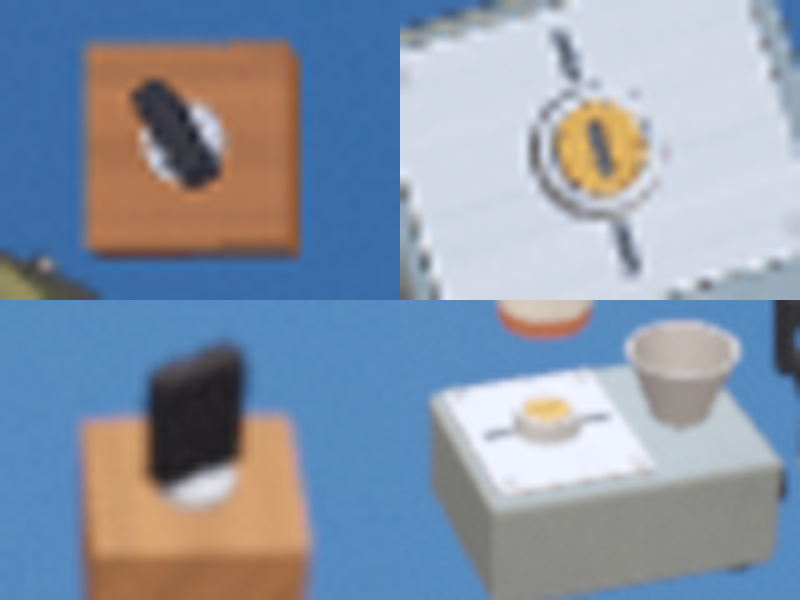

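The slot, from (592,122) to (608,175), is in line with the ribs, and the key stands upright and fully down in its rest, just as it started. Handing in.

```bash
python3 -c "
from bench import job
print(job.job_done())"
```

```text
the job is handed in; nothing more can be done
None
```

I locked the mill's cover and handed the job in: the cam is home against its stop at about 0.31 N m (mean reading), in line with the ribs, and the key is back upright and fully down in its rest, released.

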